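# Restock the seasoning rack and prime its pump

## Task

Get the seasoning rack ready for service: lift the white canister over the front lip and stand it upright in the left-hand bay, and stand the tall clear spice jar in the middle bay beside it, reaching in under the upper shelf with the gripper leaning. When both stand behind the lip, press the pump head of the dispenser at the right-hand end of the rack all the way down and let it spring back up. Leave the rack's other jars, the wooden mill and the tin where they stand, and do not press the pump early.

Things in the scene. Friction and masses are not known exactly. Their poses are not given: they have to be found in the camera images.
- canister: plain white round canister with a flat lid, 64 mm diameter, 92 mm tall, 0.08 to 0.16 kg; stands upright on the table to the right of the rack at the start. Origin at the centre of its underside, z up along its axis.
- jar: tall clear round spice jar with a screw cap, 45 mm diameter, 108 mm tall, straight-sided, 0.08 to 0.15 kg; stands upright on the table to the right of the rack at the start. Origin at the centre of its underside, z up along its axis.
- rack: wooden rack fixed to the table, 389 mm long (y), 112 deep (x). Origin on the table at mid-depth of the bays; x to the back, y left, z up. Behind a front lip lie three bays: left (y +135 mm), middle (+35), right (-65, holds a small jar). Lip: x -54 to -44 mm, top 46 mm above table. Dividers and left cheek 8 mm thick, tops 36 mm above table. Back panel from x = 44 mm. Pump dispenser at y -160 mm.
- bay_left (a point): centre of the floor of the left-hand bay, 12 mm above the table (34 mm below the lip's top); axes as the rack's. The bay is 92 mm wide and 88 mm deep. The canister's place, under the upper shelf.
- bay_middle (a point): centre of the floor of the middle bay, 12 mm above the table (34 mm below the lip's top); axes as the rack's. The bay is 92 mm wide and 88 mm deep. The jar's place, under the upper shelf.
- shelf_edge (a point): middle of the lower front edge of the upper shelf over the left and middle bays (rack y -15 to 189 mm); 245 mm above the table, at rack x = -4 mm, with a wire gallery up to 273 mm. An upright gripper body does not fit over these bays; one leaning back 25 to 35 degrees, fingers pointing down and toward the rack's back, does. The shelf ends 145 mm left of the pump.
- pump_top (a point): centre of the top face of the pump head, a steel disc 36 mm in diameter, 186 mm above the table when up, with a small spout toward the robot reaching 57 mm; moves with the head. It tops a fixed round white dispenser of 66 mm diameter; nothing is above it. Press it straight down.
- pump (a joint): travel of the pump head in m: 0 up, 0.012 fully down on its stop. Sprung: starts to move at about 2.5 N, fully down at about 7 N, springs back up by itself.
- mill: wooden pepper mill, 58 mm diameter, 160 mm tall, standing among the canister and the jar; leave it. Origin at the centre of its underside.
- small_jar: small jar with a dark cap, 46 mm diameter, 85 mm tall, standing in the right-hand bay of the rack; leave it. Origin at the centre of its underside.
- top_jar_a: small squat jar, 44 mm diameter, 76 mm tall, on the upper shelf, its right half; leave it. Origin at the centre of its underside.
- top_jar_b: slim small jar, 39 mm diameter, 88 mm tall, on the upper shelf, its left half; leave it. Origin at the centre of its underside.
- tin_a: flat round food tin, 86 mm diameter, 40 mm tall, at the right-hand side of the table; leave it. Origin at the centre of its underside.

How it is judged:
By the outcome, as a careful person would: the job done as asked, in the order asked, and still so for the second after the job is handed in, with the robot touching nothing.
It also fails if it takes over 72 s, if anything falls off the work surface, if the arm or the gripper's body presses on something with over 40 N, if the wrist force passes 120 N, or if a joint passes its speed limit or range.

## Robot

A 6-joint arm with a two-finger parallel gripper is mounted at the origin on a cart in front of the work surface, level with it; the furniture and walls round the work are solid. World frame = base frame: x ahead of the robot, y to its left, z up, the work surface at z = 0. Lengths are in m, angles in degrees, forces in N, time in s.
With the tool pointing down it reaches from about 0.375 to 0.9 m from the base axis. Payload 3.1 kg.
Tool frame: the origin (TCP) lies where the fingers leave the gripper's body, on its centre line; the fingertips stand 70 mm ahead of it and the grasp point (between the pads) lies 51 mm ahead of it; z points along the fingers, y is the line along which they close (so a half turn about z gives the same grasp; the last joint's range is limited). The gripper opens to 87 mm and grips with 3 to 60 N. Pads are 19 mm wide; open, the fingers measure 117 mm over their backs; the gripper's body (75 mm by 190 mm) begins 51 mm behind the grasp point.
Start: joints at [64.945, 30.224, 82.088, -0, 67.689, -10.227], TCP at [0.16, 0.604, 0.292] pointing down, gripper open.
Joint ranges: [-176.69, 176.69], [-43.24, 126.21], [12.49, 139.97], [-82, 262], [0, 151.66], [-163.58, 163.58]. Speed limits (degrees/s): [159.86, 159.86, 180, 180, 180, 180].

## Interface

Orientations are given as a 3x3 rotation matrix whose columns are the frame's x, y, z axes.
In Python, from rig import readout, capture, calibration, bot, look_for gives the robot as it stands. The module is installed in compiled form; this text tells all that it offers.
- The arm moves only by the shell command python3 -m pendant 'ROWS'. ROWS is JSON, a list of rows, each a list of 7 numbers: the shift along the tool's x, y, z normalised to -1 to 1, where 1 is 200 mm, then the turn, a rotation vector about the tool's x, y, z normalised to -1 to 1, where 1 is 180 degrees, then the closure, from -1 (fully open) to 1 (shut). In form: [[dx, dy, dz, ax, ay, az, grip], ...]. A call has 1 to 8 rows; each row is the pose to reach, as a shift and turn from the pose commanded when the call began, along the tool's axes at that moment, turning the shorter way round; what a row does not reach only later rows make up. A row lasts 1/10 s, in which the tool goes at most 50 mm and 8.59 degrees, less where a joint would pass 70% of its speed; a pose out of reach is approached as far as the arm can. A call with a number of a shift or a turn outside -1 to 1 is refused whole. A call with a gripper value outside its range is refused whole. The fingers move at their own pace and stop on an object; the grip force is fixed at half the most. Time passes only in rows, so rows that repeat a pose let the fingers close. It gives the time, the measured TCP pose, the force, the opening and the grip force at its end, in the units of the state.
- readout.read_state(): the state, without advancing time (a new reading comes with each control period).
- capture(name): name is "side" or "top" or "wrist"; returns (picture, depth): 480x640x3 uint8, red, green, blue; 480x640 float32, m along the optical axis (not along the pixel's ray), 0 where there is no reading.
- calibration(name): a dict with "mtx" (3x3 intrinsics, pixels), "T" (4x4, takes a point from camera to world coordinates); the wrist camera has in their place "mount" (4x4, takes a point from camera to tool coordinates, whose origin is the TCP and whose axes are the flange's). Camera axes: x right, y down, z forward; pixel columns grow to the right and rows downward; lengths in m; the calibration is good to about 2 mm. The wrist camera is an equidistant fisheye: a pixel r from the principal point sees the ray r / f radians off the axis. A picture is of the moment at which its call begins: read the wrist's pose just before it. calibration takes no time and is no camera call.
- bot.hand_in(): hands the job in; it is judged then, once.
Trained networks look in the newest picture that a camera, given by its name, has taken for a name from the list of things; names that differ only in an ending like _2 or _b are one class to them, and where a whole thing is asked for, a point or a joint stands for the part that bears it (a point fixed in the world has none). Each returns a list of dicts, best first, with "conf" (0 to 1); they miss things now and then, are a little off and sometimes report something else, mostly with a low value. They report only what shows in the picture. A call takes as long as a camera call.
- look_for(thing, camera): "extent" ([left, top, right, bottom] in pixels, round what is visible of it).
The state is a dict: "time_s": time; "joint_positions": joint angles; "qvel": joint speeds; "tau": joint torques, N m; "position": TCP position; "tcp_rot": TCP orientation; "force": force on the tool from outside, world axes, zero at the start; "moment": the same for the moment, N m; "opening": opening from 0.0 (shut) to 1.0 (fully open); "grasp_force": force on a finger pad.
Only numpy, scipy, OpenCV 4.12 (cv2) and the standard library are available. Lean on these libraries where they do the work, as an engineer would, in place of code of your own. Each camera call takes 0.05 s, during which the arm holds its last target. There are 200 camera calls.

## Working session

There is one attempt and no reset: what is moved stays moved. The work goes in short steps, Python scripts to look and compute and a shell command to move; the robot and the scene stay as the last step left them, time stands still between calls to the robot, and variables do not carry over. Pictures are saved under pics/ and viewed, at most 10 in all, crops included, and the job is handed in when it is done.

```bash
mkdir -p pics
cat > h.py <<'E'
import numpy as np, cv2
from rig import readout, capture, calibration, bot, look_for
def cloud(name):
    im,d=capture(name);c=calibration(name);K=np.array(c['mtx']);T=np.array(c['T'])
    v,u=np.mgrid[:480,:640]
    P=np.stack([(u-K[0,2])/K[0,0]*d,(v-K[1,2])/K[1,1]*d,d],-1)
    W=P@T[:3,:3].T+T[:3,3]; W[d==0]=np.nan
    return im,d,W
E
python3 - <<'E'
from h import *
np.set_printoptions(precision=4,suppress=True)
ims=[]
for n in ['side','top']:
    im,d,W=cloud(n);np.save(n+'.npy',W);cv2.imwrite(f'pics/{n}0.png',im[:,:,::-1])
    c=calibration(n);print(n,np.array(c['T']),np.array(c['mtx']))
    for t in ['canister','jar','rack','pump_top','mill','small_jar','top_jar_a','tin_a']:
        for r in look_for(t,n)[:2]:
            l,tp,rr,b=[int(x) for x in r['extent']]
            cu,cv=(l+rr)//2,(tp+b)//2
            print(t,r['conf'],[l,tp,rr,b],W[cv,cu])
print(readout.read_state())
E
```

```text
side [[-0.9575 -0.1008  0.2701  0.0043]
 [-0.2877  0.3944 -0.8727  1.4133]
 [-0.0186 -0.9134 -0.4067  0.8411]
 [ 0.      0.      0.      1.    ]] [[504.9542   0.     322.794 ]
 [  0.     504.9542 243.4137]
 [  0.       0.       1.    ]]
canister 0.82 [345, 229, 355, 250] [ 0.4349 -0.3369  0.0566]
canister 0.51 [231, 245, 248, 280] [0.5223 0.4262 0.3087]
jar 0.84 [317, 248, 333, 281] [ 0.4561 -0.0672  0.0749]
rack 0.79 [223, 250, 321, 382] [0.5364 0.2233 0.0306]
rack 0.2 [341, 231, 352, 252] [ 0.4518 -0.3403  0.0448]
pump_top 0.66 [297, 256, 319, 264] [0.4536 0.1161 0.1766]
pump_top 0.24 [327, 230, 337, 268] [ 0.4663 -0.1914  0.0749]
mill 0.65 [326, 225, 341, 269] [ 0.4634 -0.1946  0.0818]
small_jar 0.83 [282, 293, 299, 322] [0.482  0.2111 0.0632]
top_jar_a 0.86 [248, 233, 270, 263] [0.5116 0.3303 0.3046]
top_jar_a 0.75 [231, 245, 251, 280] [0.519  0.4223 0.3072]
top [[ 0.0419 -0.978   0.2042  0.1209]
 [-0.9991 -0.0424  0.0021 -0.0616]
 [ 0.0066 -0.2041 -0.9789  1.7742]
 [ 0.      0.      0.      1.    ]] [[613.2908   0.     313.4884]
 [  0.     613.2908 236.3016]
 [  0.       0.     
[... 501 characters left out ...]
 207] [0.5111 0.2963 0.3248]
tin_a 0.84 [454, 245, 489, 277] [ 0.4301 -0.5128  0.0384]
tin_a 0.15 [112, 185, 272, 253] [0.5256 0.3029 0.0093]
{'time_s': 0.9, 'joint_positions': array([ 64.9447,  30.2237,  82.0888,  -0.0012,  67.6894, -10.2261]), 'qvel': array([ 0.0147,  0.0124,  0.0045,  0.057 ,  0.1423, -0.0129]), 'tau': array([ -0.0005, -44.0001, -17.6983,   0.0634,   0.0503,   0.    ]), 'position': array([0.1599, 0.6042, 0.2922]), 'tcp_rot': array([[-0.9667,  0.2559,  0.    ],
       [ 0.2559,  0.9667, -0.    ],
       [-0.    , -0.    , -1.    ]]), 'force': array([-0.3448, -0.6666, -0.0203]), 'moment': array([ 0.0457, -0.0052,  0.0021]), 'grasp_force': 0.0, 'opening': 0.9982552146940349}
```

View pics/top0.png

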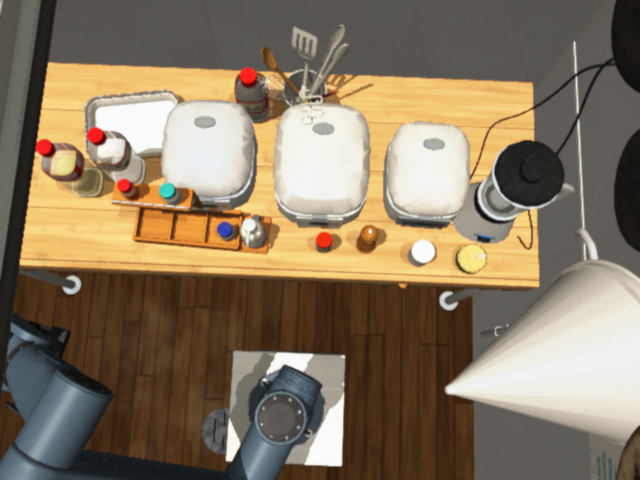

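Run:
```python
from h import *
from scipy.optimize import least_squares
np.set_printoptions(precision=4,suppress=True)
W={n:np.load(n+'.npy').reshape(-1,3) for n in ['side','top']}
def top(c,z0,z1,r,n='top'):
    P=W[n];m=(np.hypot(P[:,0]-c[0],P[:,1]-c[1])<r)&(P[:,2]>z0)&(P[:,2]<z1);return P[m]
def rep(nm,c,h,R):
    p=top(c,h-.008,h+.010,R+.02)
    if len(p)<5: print(nm,'few',len(p));return
    print(nm,'n',len(p),'median z',np.median(p[:,2]),'mid',(p.min(0)+p.max(0))/2,'mean',p.mean(0),'range',np.ptp(p,axis=0))
    q=np.vstack([top(c,.015,h-.012,R+.02,n) for n in W])
    f=least_squares(lambda x:np.hypot(q[:,0]-x[0],q[:,1]-x[1])-R,c,loss='soft_l1',f_scale=.002)
    print('   side fit',f.x,len(q),np.median(abs(f.fun)))
rep('can',(.437,-.354),.092,.032); rep('jar',(.455,-.083),.108,.0225)
rep('mill',(.462,-.203),.160,.029); rep('pump',(.457,.113),.186,.018); rep('small',(.476,.188),.097,.023)
# rack lines from top: lip top band and shelf
P=W['top']
m=(P[:,2]>.041)&(P[:,2]<.051)&(P[:,0]<.48)&(P[:,1]>.15)&(P[:,1]<.5)&(P[:,0]>.38)
L=P[m];print('lip',len(L),np.polyfit(L[:,1],L[:,0],1),L[:,1].min(),L[:,1].max(),L[:,0].min())
m=(P[:,2]>.24)&(P[:,2]<.28)&(P[:,1]>.15)&(P[:,1]<.55)
L=P[m];print('shelf',len(L),L.min(0),L.max(0),np.percentile(L[:,2],[5,50,95]))
for y in np.arange(.22,.46,.03):
    l=L[abs(L[:,1]-y)<.015]; 
    if len(l):print(y,l[:,0].min(),l[:,0].max())
```

```text
can n 388 median z 0.09107127885985433 mid [ 0.4434 -0.3659  0.093 ] mean [ 0.4425 -0.3647  0.0914] range [0.0643 0.063  0.0174]
   side fit [ 0.4446 -0.3657] 285 0.001843753284243195
jar n 195 median z 0.10762853142477491 mid [ 0.462  -0.0863  0.1089] mean [ 0.4608 -0.0865  0.1076] range [0.0435 0.042  0.0168]
   side fit [ 0.4622 -0.0853] 354 0.0016070515151563082
mill n 23 median z 0.15470218616495446 mid [ 0.4744 -0.2051  0.1573] mean [ 0.4771 -0.2075  0.1555] range [0.0169 0.0272 0.0104]
   side fit [ 0.4812 -0.2147] 729 0.003982334359190865
pump n 178 median z 0.18432839644432442 mid [0.4564 0.1146 0.1864] mean [0.4678 0.1151 0.1844] range [0.0732 0.0325 0.0168]
   side fit [0.462  0.1202] 943 0.005544587159750095
small n 177 median z 0.09555817540125444 mid [0.4815 0.193  0.0967] mean [0.4811 0.1928 0.0959] range [0.0415 0.0411 0.0141]
   side fit [0.4747 0.1894] 739 0.008767316216001034
lip 302 [0.0348 0.4382] 0.15693635615943582 0.4636114049925414 0.4341643028639203
shelf 3249 [0.4898 0.1502 0.24  ] [1.0233 0.5497 0.28  ] [0.2424 0.2579 0.277 ]
0.22 0.6415420257559299 1.0209788882521504
0.25 0.4906472131804119 1.0230995255320168
0.28 0.4897959710268882 1.0205825968850655
0.31 0.4915592530475585 1.0197031712505864
0.33999999999999997 0.49326298336654867 1.019014704492494
0.37 0.49497624871450624 1.0185471140894975
0.4 0.4957767564690108 1.0182045098362018
0.43 0.49856284208494717 1.0194609783066524
0.45999999999999996 0.4990439712021038 1.0195598152208667
```

The top view shows the empty left and middle bays at about (152,228) and (190,232), the jar at (323,241), the mill at (369,237), the canister at (422,252) and the pump at (250,232). Next I'll write the planner helper that prints the deltas.

```bash
cat >> h.py <<'E'
from scipy.spatial.transform import Rotation as Ro
def pose(g,a=-2,tilt=30,off=.051):
    "TCP pose for grasp point g, heading a (deg), lean tilt"
    a,t=np.radians([a,tilt]);z=np.array([np.sin(t)*np.cos(a),np.sin(t)*np.sin(a),-np.cos(t)])
    y=np.array([-np.sin(a),np.cos(a),0]);R=np.c_[np.cross(y,z),y,z]
    return np.array(g)-off*z,R
def plan(wps,start=None):
    s=readout.read_state();p,R=start or (s['position'],s['tcp_rot'])
    for w in wps:
        q,S=pose(*w);d=R.T@(q-p);r=Ro.from_matrix(R.T@S).as_rotvec()
        n=int(np.ceil(max(np.linalg.norm(d)/.05,np.degrees(np.linalg.norm(r))/8.59)))
        print(w,'rows',n,np.round(np.r_[d/.2,r/np.pi],3).tolist(),'TOO FAR' if abs(d).max()>.2 else '')
        p,R=q,S
E
python3 - <<'E'
from h import *
plan([((.26,.46,.30),20,20),((.38,.30,.30),0,30),((.40,.11,.30),-2,30),((.41,-.08,.30),-2,30),((.42,-.24,.30),-2,30),((.4445,-.366,.25),-2,30),((.4445,-.366,.17),-2,30)])
E
```

```text
((0.26, 0.46, 0.3), 20, 20) rows 5 [-0.597, -0.619, -0.278, -0.034, -0.108, -0.191] 
((0.38, 0.3, 0.3), 0, 30) rows 4 [-0.236, -0.913, 0.106, 0.047, -0.055, 0.101] 
((0.4, 0.11, 0.3), -2, 30) rows 4 [-0.087, -0.946, 0.05, 0.006, -0.0, 0.01] 
((0.41, -0.08, 0.3), -2, 30) rows 4 [-0.072, -0.948, 0.042, 0.0, 0.0, 0.0] 
((0.42, -0.24, 0.3), -2, 30) rows 4 [-0.067, -0.798, 0.039, 0.0, 0.0, 0.0] 
((0.4445, -0.366, 0.25), -2, 30) rows 3 [-0.0, -0.625, 0.289, 0.0, 0.0, 0.0] 
((0.4445, -0.366, 0.17), -2, 30) rows 2 [0.2, 0.0, 0.346, 0.0, 0.0, 0.0]
```

```bash
cat > /dev/null; python3 -m pendant '[[-0.597,-0.619,-0.278,-0.034,-0.108,-0.191,-1],[-0.597,-0.619,-0.278,-0.034,-0.108,-0.191,-1],[-0.597,-0.619,-0.278,-0.034,-0.108,-0.191,-1],[-0.597,-0.619,-0.278,-0.034,-0.108,-0.191,-1],[-0.597,-0.619,-0.278,-0.034,-0.108,-0.191,-1],[-0.597,-0.619,-0.278,-0.034,-0.108,-0.191,-1],[-0.597,-0.619,-0.278,-0.034,-0.108,-0.191,-1],[-0.597,-0.619,-0.278,-0.034,-0.108,-0.191,-1]]'
python3 -m pendant '[[-0.236,-0.913,0.106,0.047,-0.055,0.101,-1],[-0.236,-0.913,0.106,0.047,-0.055,0.101,-1],[-0.236,-0.913,0.106,0.047,-0.055,0.101,-1],[-0.236,-0.913,0.106,0.047,-0.055,0.101,-1],[-0.236,-0.913,0.106,0.047,-0.055,0.101,-1],[-0.236,-0.913,0.106,0.047,-0.055,0.101,-1],[-0.236,-0.913,0.106,0.047,-0.055,0.101,-1]]'
python3 -c "
from h import *
s=readout.read_state();print(s['position']+.051*s['tcp_rot'][:,2],s['joint_positions'],s['tcp_rot'][:,2])
plan([((.40,.11,.30),-2,30)])"
```

```text
time_s: 1.7
position: [0.2438, 0.4547, 0.3478]
tcp_rot: [[-0.884, -0.34, 0.322], [-0.319, 0.94, 0.118], [-0.343, 0.001, -0.939]]
force: [-0.3, 0.1, 0.4]
opening: 1.003
grasp_force: 0.0
time_s: 2.4
position: [0.3544, 0.3009, 0.344]
tcp_rot: [[-0.866, 0.001, 0.501], [0.002, 1.0, 0.001], [-0.501, 0.002, -0.866]]
force: [-0.6, 0.6, -0.5]
opening: 1.0
grasp_force: 0.0
[0.37996752 0.30089999 0.29987201] [ 34.94945746   9.42712556 112.96150863 -29.25061914  35.83332794
 -34.29974908] [ 0.50074715  0.00097123 -0.86559306]
((0.4, 0.11, 0.3), -2, 30) rows 4 [-0.089, -0.95, 0.049, 0.006, 0.0, 0.009]
```

```bash
python3 -m pendant '[[-0.089,-0.95,0.049,0.006,0,0.009,-1],[-0.089,-0.95,0.049,0.006,0,0.009,-1],[-0.089,-0.95,0.049,0.006,0,0.009,-1],[-0.089,-0.95,0.049,0.006,0,0.009,-1],[-0.089,-0.95,0.049,0.006,0,0.009,-1],[-0.089,-0.95,0.049,0.006,0,0.009,-1],[-0.089,-0.95,0.049,0.006,0,0.009,-1]]'
python3 -c "
from h import *
s=readout.read_state();print(s['position']+.051*s['tcp_rot'][:,2],s['joint_positions'],s['tcp_rot'][:,2])
plan([((.41,-.08,.30),-2,30),((.42,-.24,.30),-2,30)])"
```

```text
time_s: 3.1
position: [0.3744, 0.1106, 0.3444]
tcp_rot: [[-0.865, 0.035, 0.501], [0.03, 0.999, -0.018], [-0.501, -0.0, -0.865]]
force: [0.2, 0.4, -0.1]
opening: 1.001
grasp_force: 0.0
[0.39996434 0.10963429 0.3002288 ] [  0.84480365  -0.26094408 124.29266915  -3.32022888  25.97753702
 -84.54485961] [ 0.50059113 -0.01798972 -0.8654969 ]
((0.41, -0.08, 0.3), -2, 30) rows 4 [-0.072, -0.946, 0.043, -0.0, 0.0, -0.0] 
((0.42, -0.24, 0.3), -2, 30) rows 4 [-0.067, -0.798, 0.039, 0.0, 0.0, 0.0]
```

```bash
python3 -c "
from h import *
plan([((.41,-.07,.30),-14,30),((.43,-.23,.30),-28,30),((.4445,-.366,.25),-30,30),((.4445,-.366,.15),-30,30)])"
```

```text
((0.41, -0.07, 0.3), -14, 30) rows 4 [-0.073, -0.869, 0.044, 0.033, 0.0, 0.058] 
((0.43, -0.23, 0.3), -28, 30) rows 4 [-0.255, -0.721, 0.147, 0.039, -0.0, 0.067] 
((0.4445, -0.366, 0.25), -30, 30) rows 3 [-0.207, -0.562, 0.408, 0.006, -0.0, 0.01] 
((0.4445, -0.366, 0.15), -30, 30) rows 2 [0.25, 0.0, 0.433, 0.0, 0.0, 0.0]
```

```bash
python3 -m pendant '[[-0.073,-0.869,0.044,0.033,0,0.058,-1],[-0.073,-0.869,0.044,0.033,0,0.058,-1],[-0.073,-0.869,0.044,0.033,0,0.058,-1],[-0.073,-0.869,0.044,0.033,0,0.058,-1],[-0.073,-0.869,0.044,0.033,0,0.058,-1],[-0.073,-0.869,0.044,0.033,0,0.058,-1]]'
python3 -m pendant '[[-0.255,-0.721,0.147,0.039,0,0.067,-1],[-0.255,-0.721,0.147,0.039,0,0.067,-1],[-0.255,-0.721,0.147,0.039,0,0.067,-1],[-0.255,-0.721,0.147,0.039,0,0.067,-1],[-0.255,-0.721,0.147,0.039,0,0.067,-1],[-0.255,-0.721,0.147,0.039,0,0.067,-1]]'
python3 -m pendant '[[-0.207,-0.562,0.408,0.006,0,0.01,-1],[-0.207,-0.562,0.408,0.006,0,0.01,-1],[-0.207,-0.562,0.408,0.006,0,0.01,-1],[-0.207,-0.562,0.408,0.006,0,0.01,-1],[-0.207,-0.562,0.408,0.006,0,0.01,-1]]'
cat >> h.py <<'E'
def wcloud():
    s=readout.read_state();im,d=capture('wrist');c=calibration('wrist');K=np.array(c['mtx']);M=np.array(c['mount'])
    v,u=np.mgrid[:480,:640];x=(u-K[0,2])/K[0,0];y=(v-K[1,2])/K[1,1];th=np.hypot(x,y);k=np.tan(th)/np.maximum(th,1e-9)
    P=np.stack([x*k*d,y*k*d,d],-1)@M[:3,:3].T+M[:3,3];W=P@s['tcp_rot'].T+s['position'];W[(d==0)|(th>1.4)]=np.nan
    return im,d,W
def disc(W,c,h,R,tol=.006):
    P=W.reshape(-1,3);P=P[np.hypot(P[:,0]-c[0],P[:,1]-c[1])<R+.015];P=P[abs(P[:,2]-h)<tol]
    if len(P)<8: return None,len(P)
    (x,y),r=cv2.minEnclosingCircle((P[:,:2]*1000).astype(np.float32));return np.round([x/1000,y/1000,np.median(P[:,2]),r/1000],4),np.round(P.mean(0),4),len(P)
E
python3 -c "
from h import *
s=readout.read_state();print(s['position']+.051*s['tcp_rot'][:,2],s['joint_positions'])
im,d,W=wcloud();cv2.imwrite('pics/w1.png',im[:,:,::-1])
print(disc(W,(.4445,-.366),.092,.032));print(look_for('canister','wrist'))
print(disc(cloud('top')[2],(.4445,-.366),.092,.032))
plan([((.4445,-.366,.15),-30,30),((.4445,-.366,.062),-30,30)])"
```

```text
time_s: 3.7
position: [0.386, -0.0648, 0.3442]
tcp_rot: [[-0.839, 0.243, 0.486], [0.211, 0.97, -0.121], [-0.501, 0.001, -0.866]]
force: [0.3, 0.5, -0.3]
opening: 0.998
grasp_force: 0.0
time_s: 4.3
position: [0.407, -0.2159, 0.3432]
tcp_rot: [[-0.766, 0.467, 0.441], [0.405, 0.884, -0.231], [-0.498, 0.001, -0.867]]
force: [-0.0, -0.1, -0.3]
opening: 1.0
grasp_force: 0.0
time_s: 4.8
position: [0.4223, -0.3518, 0.2931]
tcp_rot: [[-0.751, 0.5, 0.432], [0.434, 0.866, -0.248], [-0.498, 0.002, -0.867]]
force: [0.2, 1.1, -0.6]
opening: 1.001
grasp_force: 0.0
[ 0.44435941 -0.36441504  0.24890542] [ -57.26926657   18.466784    110.32942644   29.89885623   27.39376932
 -141.09099913]
(array([ 0.4414, -0.3638,  0.0911,  0.0324]), array([ 0.4393, -0.3624,  0.091 ]), 5134)
[{'extent': [281.0, 64.2, 362.4, 170.9], 'conf': 0.63}, {'extent': [453.7, 26.9, 583.0, 149.4], 'conf': 0.42}]
(None, 7)
((0.4445, -0.366, 0.15), -30, 30) rows 3 [0.245, -0.009, 0.437, 0.0, -0.0, 0.0] 
((0.4445, -0.366, 0.062), -30, 30) rows 2 [0.22, 0.0, 0.381, 0.0, 0.0, 0.0]
```

View pics/w1.png

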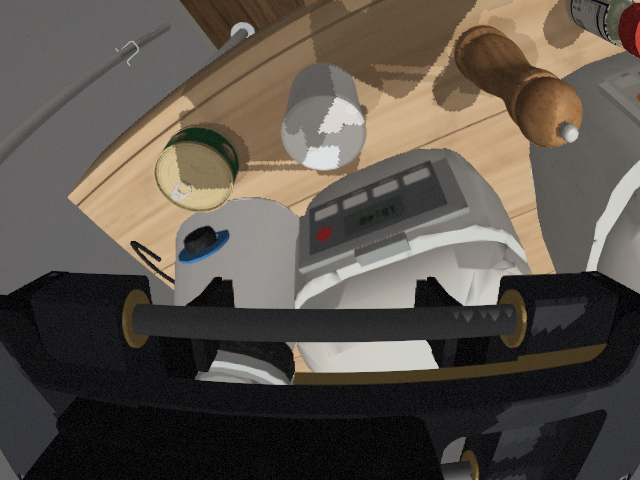

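The wrist view shows the canister at about (323,120), the tin at (200,170) and the mill at (520,90). The area around the canister is clear, so I'll descend.

```bash
python3 -c "
from h import *
plan([((.4428,-.365,.062),-30,30)])"
```

```text
((0.4428, -0.365, 0.062), -30, 30) rows 4 [0.474, -0.009, 0.813, 0.0, -0.0, 0.0]
```

```bash
python3 -m pendant '[[0.12,-0.005,0.2,0,0,0,-1],[0.24,-0.009,0.41,0,0,0,-1],[0.36,-0.009,0.61,0,0,0,-1],[0.474,-0.009,0.813,0,0,0,-1],[0.474,-0.009,0.813,0,0,0,-1],[0.474,-0.009,0.813,0,0,0,-1]]'
python3 -m pendant '[[0,0,0,0,0,0,1],[0,0,0,0,0,0,1],[0,0,0,0,0,0,1],[0,0,0,0,0,0,1],[0,0,0,0,0,0,1],[0,0,0,0,0,0,1],[0,0,0,0,0,0,1],[0,0,0,0,0,0,1]]'
python3 -c "
from h import *
s=readout.read_state();print(s['position']+.051*s['tcp_rot'][:,2])
plan([((.4428,-.365,.16),-30,30),((.43,-.34,.285),-30,30)])"
```

```text
time_s: 5.55
position: [0.4503, -0.364, 0.1371]
tcp_rot: [[-0.774, 0.513, 0.372], [0.457, 0.858, -0.233], [-0.439, -0.01, -0.899]]
force: [0.4, -0.8, 1.0]
opening: 1.002
grasp_force: 0.0
time_s: 6.35
position: [0.4516, -0.3678, 0.1395]
tcp_rot: [[-0.77, 0.516, 0.375], [0.457, 0.856, -0.24], [-0.445, -0.013, -0.895]]
force: [4.0, -2.3, 7.7]
opening: 0.365
grasp_force: 6.7
[ 0.47068517 -0.38006658  0.09384594]
((0.4428, -0.365, 0.16), -30, 30) rows 2 [0.01, -0.017, -0.366, -0.007, -0.02, -0.003] 
((0.43, -0.34, 0.285), -30, 30) rows 3 [-0.21, 0.076, -0.6, 0.0, 0.0, 0.0]
```

```bash
python3 -m pendant '[[0,0,0,0,0,0,-1],[0,0,0,0,0,0,-1],[0,0,0,0,0,0,-1],[0,0,0,0,0,0,-1],[0,0,0,0,0,0,-1],[0,0,0,0,0,0,-1]]'
python3 -m pendant '[[0,0,-0.3,0,0,0,-1],[0,0,-0.6,0,0,0,-1],[0,0,-0.6,0,0,0,-1],[0,0,-0.6,0,0,0,-1]]'
python3 -c "
from h import *
s=readout.read_state();print(s['position']+.051*s['tcp_rot'][:,2],s['joint_positions'],s['force'])
im,d,W=wcloud();cv2.imwrite('pics/w2.png',im[:,:,::-1])
print(disc(W,(.4445,-.366),.092,.032));print(disc(cloud('top')[2],(.4445,-.366),.092,.032))
"
```

```text
time_s: 6.95
position: [0.4495, -0.3647, 0.137]
tcp_rot: [[-0.773, 0.515, 0.371], [0.459, 0.857, -0.233], [-0.438, -0.01, -0.899]]
force: [-0.1, 0.6, 0.1]
opening: 0.822
grasp_force: 0.0
time_s: 7.35
position: [0.4049, -0.3369, 0.2477]
tcp_rot: [[-0.771, 0.515, 0.374], [0.457, 0.857, -0.238], [-0.443, -0.013, -0.897]]
force: [0.0, -0.2, 0.2]
opening: 0.996
grasp_force: 0.0
[ 0.42395627 -0.34907054  0.2019893 ] [ -56.76977098   21.81584577  114.1815249    28.76911335   22.28507461
 -140.61874716] [ 0.03536678 -0.2449735   0.22131791]
(array([ 0.4414, -0.3636,  0.0911,  0.0325]), array([ 0.4385, -0.3619,  0.0909]), 5630)
(array([ 0.4498, -0.3674,  0.0912,  0.0303]), array([ 0.4611, -0.3677,  0.0916]), 35)
```

View pics/w2.png

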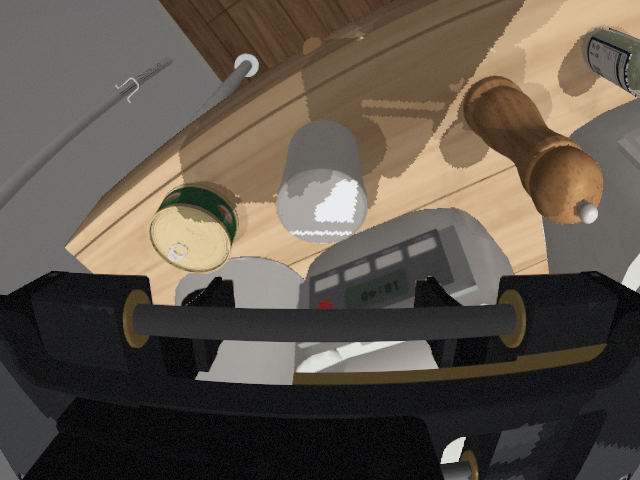

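The canister still stands at about (.4425,-.364), pixel (322,190). The arm ran into a kinematic limit on the way down, so I'll fit the arm's kinematics from the logged poses and choose reachable headings.

```bash
cat > kin.py <<'E'
from h import *
from scipy.optimize import least_squares
lim=np.array([[-176.69,176.69],[-43.24,126.21],[12.49,139.97],[-82,262],[0,151.66],[-163.58,163.58]])
r=lambda ax,x:Ro.from_euler(ax,x,degrees=True).as_matrix()
def fk(q,p):
    a1,d,h,a2,L2,a3,L3,Lw,c=p
    A=r('z',q[0]);B=r('y',q[1]+q[2]);C=B@r('z',q[3])@r('y',q[4])
    return A@(np.array([a1,d,h])+r('y',q[1])@[a2,0,L2]+B@[a3,0,L3]+C@[0,0,Lw]),A@C@r('z',q[5]+c)
data=[([64.9447,30.2237,82.0888,-.0012,67.6894,-10.2261],[.1599,.6042,.2922]),
([34.94945746,9.42712556,112.96150863,-29.25061914,35.83332794,-34.29974908],[.3544,.3009,.344]),
([.84480365,-.26094408,124.29266915,-3.32022888,25.97753702,-84.54485961],[.3744,.1106,.3444]),
([-57.26926657,18.466784,110.32942644,29.89885623,27.39376932,-141.09099913],[.4223,-.3518,.2931]),
([-56.76977098,21.81584577,114.1815249,28.76911335,22.28507461,-140.61874716],[.4049,-.3369,.2477])]
def fit():
    f=least_squares(lambda p:np.r_[np.concatenate([fk(q,p)[0]-x for q,x in data]),1e-3*p[[0,3,5]]],[0,.1,.3,0,.4,0,.4,.15,0])
    p=f.x;s=readout.read_state();R=fk(s['joint_positions'],p)[1]
    p[8]=np.degrees(Ro.from_matrix(R.T@s['tcp_rot']).as_rotvec()[2]);return p,f
P,F=fit()
def ik(g,a,t,n=12):
    q0,S=pose(g,a,t);out=[];rng=np.random.default_rng(0)
    for i in range(n):
        s=readout.read_state()['joint_positions'] if i==0 else rng.uniform(lim[:,0],lim[:,1])
        def e(q):
            x,R=fk(q,P);return np.r_[(x-q0)*10,Ro.from_matrix(R.T@S).as_rotvec()]
        f=least_squares(e,np.clip(s,lim[:,0]+.1,lim[:,1]-.1),bounds=(lim[:,0],lim[:,1]),x_scale=50.,max_nfev=150)
        if np.linalg.norm(f.fun)<2e-3 and not any(np.abs(f.x-o).max()<1 for o in out): out.append(f.x)
    return out
E
python3 - <<'E'
from kin import *
np.set_printoptions(precision=3,suppress=True)
print(P,abs(F.fun).max());s=readout.read_state();print(fk(s['joint_positions'],P)[1]-s['tcp_rot'])
for a in (-2,-30,-60,-90,-120):
    print('can',a,*[q.round(0) for q in ik((.4428,-.365,.062),a,30)])
    print('jar',a,*[q.round(0) for q in ik((.461,-.086,.075),a,30)])
print('bayL',*[q.round(0) for q in ik((.5,.41,.074),-2,30)])
print('bayM',*[q.round(0) for q in ik((.497,.31,.087),-2,30)])
W=np.load('top.npy').reshape(-1,3)
for y in (-.45,-.4,-.35,-.3,-.25,-.1,-.05):
    m=(abs(W[:,1]-y)<.02)&(W[:,2]>.1)&(W[:,0]>.49);print(y,'appliance front x',W[m,0].min() if m.any() else None)
E
```

```text
[-0.     0.111  0.274  0.     0.588  0.114  0.392  0.236 90.   ] 0.00011415370569134901
[[ 0. -0. -0.]
 [ 0. -0.  0.]
 [ 0. -0. -0.]]
can -2 [-64.  42. 113.  70.  28. 144.]
jar -2 [-34.  40. 134. 140.  25.  98.]
can -30 [-57.  41. 118. 115.  15. 130.]
jar -30 [-22.  40. 132. 191.  22.  87.]
can -60 [-48.  41. 117. 220.  10.  61.]
jar -60 [-11.  39. 124. 261.  23.  55.]
can -90 [-40.  42. 109. -71.  24.  26.]
jar -90 [ -7.  40. 113. -56.  37.  42.]
can -120 [-36.  45.  98. -46.  43.  30.]
jar -120 [ -8.  42. 103. -36.  53.  49.]
bayL [ 38.  43. 101. -58.  22.   2.]
bayM [ 28.  39. 112. -79.  15.  16.]
-0.45 appliance front x 0.517663094289499
-0.4 appliance front x 0.5124514381765979
-0.35 appliance front x 0.5112086251364865
-0.3 appliance front x 0.5152886687241955
-0.25 appliance front x 0.5512378023134392
-0.1 appliance front x 0.498355270177344
-0.05 appliance front x 0.4965539965537585
```

```bash
cat > scan.py <<'E'
from kin import *
def ikf(g,a,t,flip,seeds,off=.051):
    q0,S=pose(g,a,t,off); S=S@np.diag([-1,-1,1]) if flip else S
    out=[]
    for s in seeds:
        def e(q):
            x,R=fk(q,P);return np.r_[(x-q0)*10,Ro.from_matrix(R.T@S).as_rotvec()]
        f=least_squares(e,np.clip(s,lim[:,0]+.1,lim[:,1]-.1),bounds=(lim[:,0],lim[:,1]),x_scale=50.,max_nfev=60)
        if np.linalg.norm(f.fun)<2e-3 and not any(np.abs(f.x-o).max()<2 for o in out): out.append(f.x)
    return out
E
cat > s2.py <<'E'
from scan import *
seeds=lambda j1:[[j1,40,110,j4,25,j6] for j4 in (-60,30,120,210) for j6 in (-130,-40,50,140)]
for nm,g,j1,t,As in (('can',(.4428,-.364,.078),-50,25,(-110,-90,-75,-45,-30,-10,10)),('bayL',(.5,.41,.090),38,25,(-20,-2,15)),('jar',(.461,-.086,.088),-20,25,(-90,-60,-30,-2,20)),('bayM',(.497,.31,.1),28,25,(-20,-2,15))):
  for a in As:
    for fl in (0,1):
      for q in ikf(g,a,t,fl,seeds(j1)):
        print(nm,a,fl,q.round(0),'k',round((q[0]-q[3]-q[5]-96-a)/90)/2)
E
timeout 500 python3 s2.py
```

```text
can -110 0 [-39.  41. 102. -42.  37.  15.] k 0.0
can -90 0 [-41.  39. 107. -50.  24.   4.] k 0.0
can -75 0 [-44.  39. 111. -56.  15.  -7.] k 0.0
can -45 0 [ -52.   38.  115.   51.    4. -147.] k 0.0
can -45 1 [-52.  38. 115.  51.   4.  33.] k -1.0
can -30 1 [-56.  38. 115.  67.  12.  -0.] k -1.0
can -10 1 [-60.  38. 112.  57.  23. -12.] k -1.0
can 10 0 [-63.  39. 108.  46.  34. 158.] k -2.0
can 10 1 [-63.  39. 108.  46.  34. -22.] k -1.0
bayL -20 0 [ 39.  42.  94. -37.  36.  -2.] k 0.0
bayL -2 0 [ 36.  40.  99. -38.  25. -20.] k 0.0
bayL -2 1 [ 36.  40.  99. -38.  25. 160.] k -1.0
bayL 15 0 [ 33.  39. 102. -28.  16. -47.] k 0.0
bayL 15 1 [ 33.  39. 102. -28.  16. 133.] k -1.0
jar -90 0 [-10.  37. 113. -47.  35.  31.] k 0.0
jar -90 1 [ -10.   37.  113.  -47.   35. -149.] k 1.0
jar -60 0 [-13.  35. 122. -76.  18.  29.] k 0.0
jar -60 1 [ -13.   35.  122.  -76.   18. -151.] k 1.0
jar -30 0 [-22.  35. 128. 202.   9.  76.] k -2.0
jar -30 1 [ -22.   35.  128.  202.    9. -104.] k -1.0
jar -2 0 [-32.  35. 130. 118.  14. 124.] k -2.0
jar -2 1 [-32.  35. 130. 118.  14. -56.] k -1.0
jar 20 0 [-38.  35. 127.  79.  21. 137.] k -2.0
jar 20 1 [-38.  35. 127.  79.  21. -43.] k -1.0
bayM -20 0 [ 30.  38. 105. -44.  28.  -2.] k 0.0
bayM -2 0 [ 27.  36. 109. -44.  17. -20.] k 0.0
bayM -2 1 [ 27.  36. 109. -44.  17. 160.] k -1.0
bayM 15 0 [ 23.  36. 112. -23.   8. -61.] k 0.0
bayM 15 1 [ 23.  36. 112. -23.   8. 119.] k -1.0
```

```bash
python3 - <<'E'
s=open('h.py').read()
s=s.replace("def pose(g,a=-2,tilt=30,off=.051):","def pose(g,a=-2,tilt=30,off=.051,flip=0):").replace("return np.array(g)-off*z,R","return np.array(g)-off*z,(R@np.diag([-1,-1,1]) if flip else R)")
s=s.replace("q,S=pose(*w)","q,S=pose(*w[:3],flip=w[3] if len(w)>3 else 0)")
open('h.py','w').write(s)
E
python3 -m pendant '[[0,0,-0.2,0,0,0.05,-1],[0,0,-0.3,0,0,0.1,-1],[0,0,-0.3,0,0,0.15,-1],[0,0,-0.3,0,0,0.2,-1],[0,0,-0.3,0,0,0.25,-1],[0,0,-0.3,0,0,0.3,-1],[0,0,-0.3,0,0,0.34,-1],[0,0,-0.3,0,0,0.34,-1]]'
python3 -m pendant '[[0,0,0,0,0,0.34,-1],[0,0,0,0,0,0.34,-1],[0,0,0,0,0,0.34,-1],[0,0,0,0,0,0.34,-1],[0,0,0,0,0,0.34,-1],[0,0,0,0,0,0.34,-1],[0,0,0,0,0,0.34,-1],[0,0,0,0,0,0.34,-1]]'
python3 -c "
from h import *
s=readout.read_state();print(s['joint_positions'])
plan([((.4426,-.364,.24),-10,25,1),((.4426,-.364,.14),-10,25,1),((.4426,-.364,.078),-10,25,1)])"
```

```text
time_s: 8.25
position: [0.383, -0.3229, 0.2976]
tcp_rot: [[0.079, 0.925, 0.371], [0.973, 0.01, -0.232], [-0.218, 0.379, -0.899]]
force: [0.2, -0.9, 0.4]
opening: 0.999
grasp_force: 0.0
time_s: 9.05
position: [0.383, -0.323, 0.2982]
tcp_rot: [[0.848, 0.378, 0.371], [0.479, -0.846, -0.233], [0.226, 0.375, -0.899]]
force: [0.5, -0.3, 0.2]
opening: 1.0
grasp_force: 0.0
[-58.36674606  14.55841435 113.96295546  22.92089572  29.85360644
 -13.01162861]
((0.4426, -0.364, 0.24), -10, 25, 1) rows 5 [0.06, 0.208, 0.168, 0.049, 0.022, 0.216] 
((0.4426, -0.364, 0.14), -10, 25, 1) rows 2 [-0.211, 0.0, 0.453, 0.0, 0.0, 0.0] 
((0.4426, -0.364, 0.078), -10, 25, 1) rows 2 [-0.131, 0.0, 0.281, 0.0, 0.0, 0.0]
```

```bash
python3 -m pendant '[[0.06,0.208,0.168,0.049,0.022,0.216,-1],[0.06,0.208,0.168,0.049,0.022,0.216,-1],[0.06,0.208,0.168,0.049,0.022,0.216,-1],[0.06,0.208,0.168,0.049,0.022,0.216,-1],[0.06,0.208,0.168,0.049,0.022,0.216,-1],[0.06,0.208,0.168,0.049,0.022,0.216,-1],[0.06,0.208,0.168,0.049,0.022,0.216,-1]]'
python3 -m pendant '[[-0.211,0,0.453,0,0,0,-1],[-0.211,0,0.453,0,0,0,-1],[-0.211,0,0.453,0,0,0,-1],[-0.211,0,0.453,0,0,0,-1],[-0.211,0,0.453,0,0,0,-1]]'
python3 -c "
from h import *
s=readout.read_state();print(s['joint_positions'])
im,d,W=wcloud();print(disc(W,(.4426,-.364),.092,.032))
plan([((.4428,-.3645,.078),-10,25,1)])"
```

```text
time_s: 9.75
position: [0.4211, -0.3603, 0.2867]
tcp_rot: [[0.892, -0.172, 0.418], [-0.155, -0.985, -0.075], [0.424, 0.003, -0.905]]
force: [-0.3, 0.2, -0.7]
opening: 0.998
grasp_force: 0.0
time_s: 10.25
position: [0.4224, -0.3616, 0.1901]
tcp_rot: [[0.89, -0.175, 0.421], [-0.155, -0.985, -0.08], [0.428, 0.006, -0.904]]
force: [0.8, 0.5, 0.8]
opening: 1.002
grasp_force: 0.0
[-60.31446173  30.73802875 110.33933109  42.85866982  28.65648268
   3.40377021]
(array([ 0.4417, -0.364 ,  0.0913,  0.0321]), array([ 0.4441, -0.3645,  0.0912]), 5973)
((0.4428, -0.3645, 0.078), -10, 25, 1) rows 2 [-0.148, -0.007, 0.298, 0.002, -0.002, 0.001]
```

```bash
python3 -m pendant '[[-0.05,-0.003,0.1,0,0,0,-1],[-0.1,-0.005,0.2,0,0,0,-1],[-0.148,-0.007,0.298,0.002,-0.002,0.001,-1],[-0.148,-0.007,0.298,0.002,-0.002,0.001,-1],[-0.148,-0.007,0.298,0.002,-0.002,0.001,-1],[-0.148,-0.007,0.298,0.002,-0.002,0.001,-1]]'
python3 -c "
from h import *
s=readout.read_state();print(s['position']+.051*s['tcp_rot'][:,2],s['joint_positions'])"
```

```text
time_s: 10.9
position: [0.4211, -0.36, 0.1232]
tcp_rot: [[0.892, -0.176, 0.416], [-0.16, -0.984, -0.072], [0.422, -0.002, -0.906]]
force: [0.2, -1.2, -0.6]
opening: 1.001
grasp_force: 0.0
[ 0.442291   -0.36367021  0.07701839] [-60.35331691  38.48984605 112.25980518  57.40667935  22.76857891
 -12.69436474]
```

```bash
python3 -m pendant '[[0,0,0,0,0,0,1],[0,0,0,0,0,0,1],[0,0,0,0,0,0,1],[0,0,0,0,0,0,1],[0,0,0,0,0,0,1],[0,0,0,0,0,0,1],[0,0,0,0,0,0,1],[0,0,0,0,0,0,1]]'
cat > s3.py <<'E'
from scan import *
from h import plan
def path(wps,q=None):
    q=readout.read_state()['joint_positions'] if q is None else q
    plan(wps)
    for w in wps:
        o=ikf(w[0],w[1],w[2],w[3],[q]);
        if not o: print(w,'NO IK');continue
        q=o[0];print(w[0],q.round(0))
E
python3 -c "
from s3 import *
s=readout.read_state();print(s['position']+.051*s['tcp_rot'][:,2])
path([((.4426,-.364,.15),-10,25,1),((.435,-.35,.29),-8,25,1),((.43,-.18,.29),-4,25,1),((.415,0,.29),0,25,1),((.41,.18,.29),4,25,1),((.415,.34,.28),8,25,1),((.415,.41,.20),8,25,1),((.415,.41,.15),8,25,1),((.5005,.41,.15),8,25,1),((.5005,.41,.091),8,25,1)])"
```

```text
time_s: 11.7
position: [0.4204, -0.3593, 0.1211]
tcp_rot: [[0.893, -0.176, 0.414], [-0.162, -0.984, -0.069], [0.42, -0.005, -0.908]]
force: [-0.1, -0.8, 3.4]
opening: 0.724
grasp_force: 29.9
[ 0.44154461 -0.36287788  0.07478108]
((0.4426, -0.364, 0.15), -10, 25, 1) rows 2 [0.163, 0.002, -0.339, -0.001, 0.001, -0.001] 
((0.435, -0.35, 0.29), -8, 25, 1) rows 3 [0.251, -0.059, -0.655, 0.005, 0.0, -0.01] 
((0.43, -0.18, 0.29), -4, 25, 1) rows 4 [-0.129, -0.831, -0.06, 0.009, -0.0, -0.02] 
((0.415, 0, 0.29), 0, 25, 1) rows 4 [-0.124, -0.885, -0.058, 0.009, 0.0, -0.02] 
((0.41, 0.18, 0.29), 4, 25, 1) rows 4 [-0.022, -0.892, -0.01, 0.009, -0.0, -0.02] 
((0.415, 0.34, 0.28), 8, 25, 1) rows 4 [0.052, -0.789, 0.08, 0.009, 0.0, -0.02] 
((0.415, 0.41, 0.2), 8, 25, 1) rows 3 [-0.125, -0.347, 0.383, 0.0, 0.0, 0.0] 
((0.415, 0.41, 0.15), 8, 25, 1) rows 2 [-0.106, 0.0, 0.227, 0.0, 0.0, 0.0] 
((0.5005, 0.41, 0.15), 8, 25, 1) rows 2 [0.384, 0.059, 0.179, 0.0, 0.0, 0.0] 
((0.5005, 0.41, 0.091), 8, 25, 1) rows 2 [-0.125, 0.0, 0.267, 0.0, 0.0, 0.0] 
(0.4426, -0.364, 0.15) [-60.  30. 110.  41.  30.   6.]
(0.435, -0.35, 0.29) [-61.  16. 104.  27.  48.  22.]
(0.43, -0.18, 0.29) [-47.   7. 116.  26.  41.  29.]
(0.415, 0, 0.29) [-22.   1. 123.  17.  34.  56.]
(0.41, 0.18, 0.29) [ 11.   5. 118.  -6.  32. 102.]
(0.415, 0.34, 0.28) [ 33.  15. 107. -17.  37. 127.]
(0.415, 0.41, 0.2) [ 40.  26. 105. -26.  30. 143.]
(0.415, 0.41, 0.15) [ 40.  31. 107. -34.  24. 151.]
(0.5005, 0.41, 0.15) [ 34.  34.  99. -25.  26. 137.]
(0.5005, 0.41, 0.091) [ 34.  40. 101. -34.  20. 146.]
```

```bash
python3 -m pendant '[[0.05,0,-0.11,0,0,0,1],[0.11,0,-0.23,0,0,0,1],[0.163,0.002,-0.339,-0.001,0.001,-0.001,1],[0.163,0.002,-0.339,-0.001,0.001,-0.001,1]]'
python3 -m pendant '[[0.063,-0.015,-0.16,0.001,0,-0.003,1],[0.125,-0.03,-0.32,0.002,0,-0.005,1],[0.19,-0.045,-0.48,0.004,0,-0.008,1],[0.251,-0.059,-0.655,0.005,0,-0.01,1],[0.251,-0.059,-0.655,0.005,0,-0.01,1]]'
python3 -m pendant '[[-0.02,-0.15,-0.01,0.002,0,-0.004,1],[-0.05,-0.35,-0.03,0.004,0,-0.01,1],[-0.09,-0.55,-0.04,0.006,0,-0.015,1],[-0.12,-0.75,-0.05,0.009,0,-0.02,1],[-0.129,-0.831,-0.06,0.009,0,-0.02,1],[-0.129,-0.831,-0.06,0.009,0,-0.02,1]]'
python3 -c "
from s3 import *
s=readout.read_state();print(s['position']+.051*s['tcp_rot'][:,2],s['opening'])
path([((.415,0,.29),0,25,1),((.41,.18,.29),4,25,1)])"
```

```text
time_s: 12.1
position: [0.4219, -0.3607, 0.1984]
tcp_rot: [[0.892, -0.173, 0.418], [-0.156, -0.985, -0.076], [0.425, 0.002, -0.905]]
force: [-0.0, -0.3, -1.7]
opening: 0.718
grasp_force: 29.9
time_s: 12.6
position: [0.4146, -0.3479, 0.3396]
tcp_rot: [[0.896, -0.139, 0.423], [-0.124, -0.99, -0.062], [0.427, 0.003, -0.904]]
force: [0.9, -1.3, -1.0]
opening: 0.721
grasp_force: 29.9
time_s: 13.2
position: [0.4072, -0.1747, 0.3342]
tcp_rot: [[0.906, -0.067, 0.418], [-0.064, -0.998, -0.023], [0.419, -0.006, -0.908]]
force: [0.4, -1.0, -1.6]
opening: 0.717
grasp_force: 29.9
[ 0.42852639 -0.17580401  0.28784279] 0.7173629535991476
((0.415, 0, 0.29), 0, 25, 1) rows 4 [-0.113, -0.867, -0.058, 0.007, 0.001, -0.02] 
((0.41, 0.18, 0.29), 4, 25, 1) rows 4 [-0.022, -0.892, -0.01, 0.009, -0.0, -0.02] 
(0.415, 0, 0.29) [-22.   1. 123.  17.  34.  56.]
(0.41, 0.18, 0.29) [ 11.   5. 118.  -6.  32. 102.]
```

Held firmly and on track, so I'll carry on across.

```bash
python3 -m pendant '[[-0.03,-0.2,-0.01,0.002,0,-0.005,1],[-0.05,-0.42,-0.03,0.004,0,-0.01,1],[-0.08,-0.64,-0.05,0.006,0,-0.015,1],[-0.113,-0.867,-0.058,0.007,0.001,-0.02,1],[-0.113,-0.867,-0.058,0.007,0.001,-0.02,1],[-0.113,-0.867,-0.058,0.007,0.001,-0.02,1],[-0.113,-0.867,-0.058,0.007,0.001,-0.02,1]]'
python3 -m pendant '[[-0.005,-0.2,0,0.002,0,-0.005,1],[-0.01,-0.42,0,0.004,0,-0.01,1],[-0.015,-0.64,-0.01,0.007,0,-0.015,1],[-0.022,-0.892,-0.01,0.009,0,-0.02,1],[-0.022,-0.892,-0.01,0.009,0,-0.02,1],[-0.022,-0.892,-0.01,0.009,0,-0.02,1],[-0.022,-0.892,-0.01,0.009,0,-0.02,1]]'
python3 -c "
from s3 import *
s=readout.read_state();print(s['position']+.051*s['tcp_rot'][:,2],s['opening'])
path([((.415,.34,.28),8,25,1),((.415,.41,.20),8,25,1),((.415,.41,.147),8,25,1)])"
```

```text
time_s: 13.9
position: [0.3966, -0.0048, 0.3374]
tcp_rot: [[0.905, -0.006, 0.425], [-0.003, -1.0, -0.008], [0.425, 0.006, -0.905]]
force: [0.9, -0.8, -1.5]
opening: 0.72
grasp_force: 29.9
time_s: 14.6
position: [0.3926, 0.1731, 0.3363]
tcp_rot: [[0.904, 0.06, 0.424], [0.057, -0.998, 0.02], [0.424, 0.007, -0.906]]
force: [0.4, -0.3, -0.5]
opening: 0.717
grasp_force: 29.9
[0.41424712 0.17407197 0.29011429] 0.7174910767125132
((0.415, 0.34, 0.28), 8, 25, 1) rows 4 [0.03, -0.818, 0.064, 0.013, -0.0, -0.022] 
((0.415, 0.41, 0.2), 8, 25, 1) rows 3 [-0.125, -0.347, 0.383, 0.0, 0.0, 0.0] 
((0.415, 0.41, 0.147), 8, 25, 1) rows 2 [-0.112, 0.0, 0.24, 0.0, 0.0, 0.0] 
(0.415, 0.34, 0.28) [ 33.  15. 107. -17.  37. 127.]
(0.415, 0.41, 0.2) [ 40.  26. 105. -26.  30. 143.]
(0.415, 0.41, 0.147) [ 40.  31. 107. -34.  23. 152.]
```

```bash
python3 -m pendant '[[0.005,-0.2,0.01,0.003,0,-0.005,1],[0.01,-0.4,0.03,0.006,0,-0.01,1],[0.02,-0.6,0.045,0.01,0,-0.016,1],[0.03,-0.818,0.064,0.013,0,-0.022,1],[0.03,-0.818,0.064,0.013,0,-0.022,1],[0.03,-0.818,0.064,0.013,0,-0.022,1]]'
python3 -m pendant '[[-0.03,-0.1,0.1,0,0,0,1],[-0.06,-0.2,0.2,0,0,0,1],[-0.09,-0.28,0.3,0,0,0,1],[-0.125,-0.347,0.383,0,0,0,1],[-0.18,-0.347,0.5,0,0,0,1],[-0.237,-0.347,0.623,0,0,0,1],[-0.237,-0.347,0.623,0,0,0,1],[-0.237,-0.347,0.623,0,0,0,1]]'
python3 -c "
from s3 import *
s=readout.read_state();print(s['position']+.051*s['tcp_rot'][:,2],s['opening'],s['force'],s['joint_positions'])
for n in ('side','top'):
  im,d,W=cloud(n);np.save(n+'1.npy',W);cv2.imwrite('pics/'+n+'1.png',cv2.resize(im[200:420,130:390] if n=='side' else im[150:300,60:300],None,fx=3,fy=3)[:,:,::-1])
path([((.5005,.41,.147),8,25,1),((.5005,.41,.088),8,25,1)])"
```

```text
time_s: 15.2
position: [0.3935, 0.337, 0.326]
tcp_rot: [[0.897, 0.14, 0.419], [0.127, -0.99, 0.06], [0.424, -0.0, -0.906]]
force: [-0.3, -0.9, -1.5]
opening: 0.718
grasp_force: 29.9
time_s: 16.0
position: [0.3934, 0.407, 0.1938]
tcp_rot: [[0.897, 0.14, 0.42], [0.126, -0.99, 0.06], [0.424, -0.0, -0.906]]
force: [0.1, -0.1, -0.6]
opening: 0.721
grasp_force: 29.9
[0.41479456 0.41003786 0.14763728] 0.7211387619688604 [ 0.08911878 -0.08850951 -0.62700201] [ 40.08957776  31.26804187 107.38577816 -34.37639441  23.44737944
 151.67844856]
((0.5005, 0.41, 0.147), 8, 25, 1) rows 2 [0.378, 0.067, 0.19, -0.001, -0.002, 0.0] 
((0.5005, 0.41, 0.088), 8, 25, 1) rows 2 [-0.125, 0.0, 0.267, 0.0, 0.0, 0.0] 
(0.5005, 0.41, 0.147) [ 34.  34.  99. -25.  26. 137.]
(0.5005, 0.41, 0.088) [ 34.  40. 101. -34.  19. 147.]
```

View pics/side1.png

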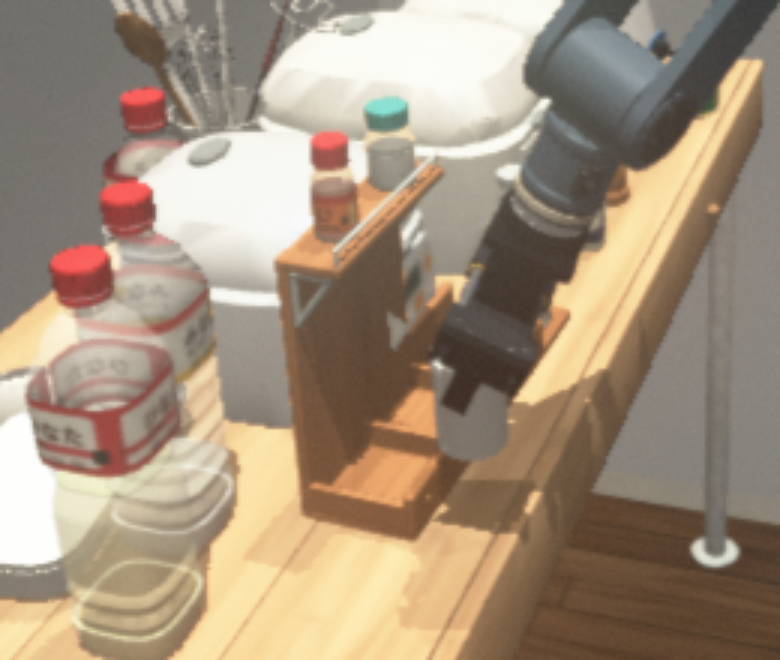

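The side crop shows the canister upright in the gripper, in front of the left bay at (470,420). The shelf is clear of the leaning body, so I'll go in over the lip.

```bash
python3 -m pendant '[[0.095,0.017,0.048,0,0,0,1],[0.19,0.033,0.095,0,0,0,1],[0.285,0.05,0.143,-0.001,-0.001,0,1],[0.378,0.067,0.19,-0.001,-0.002,0,1],[0.378,0.067,0.19,-0.001,-0.002,0,1],[0.378,0.067,0.19,-0.001,-0.002,0,1]]'
python3 -m pendant '[[-0.03,0,0.066,0,0,0,1],[-0.06,0,0.13,0,0,0,1],[-0.09,0,0.19,0,0,0,1],[-0.105,0,0.23,0,0,0,1],[-0.105,0,0.23,0,0,0,1]]'
python3 -c "
from s3 import *
s=readout.read_state();print(s['position']+.051*s['tcp_rot'][:,2],s['opening'],s['force'])
im,d,W=wcloud();cv2.imwrite('pics/w3.png',im[:,:,::-1])
path([((.5005,.41,.088),8,25,1)])"
```

```text
time_s: 16.7
position: [0.4778, 0.4069, 0.1911]
tcp_rot: [[0.899, 0.14, 0.414], [0.128, -0.99, 0.057], [0.418, 0.002, -0.908]]
force: [3.4, -1.8, -12.4]
opening: 0.723
grasp_force: 29.9
time_s: 17.2
position: [0.4778, 0.4081, 0.1411]
tcp_rot: [[0.898, 0.144, 0.416], [0.131, -0.99, 0.058], [0.42, 0.002, -0.908]]
force: [-0.7, -0.1, -2.7]
opening: 0.718
grasp_force: 29.9
[0.49895026 0.41109307 0.09481324] 0.7181536693703781 [-0.66125167 -0.05587127 -2.69469113]
((0.5005, 0.41, 0.088), 8, 25, 1) rows 1 [-0.012, 0.007, 0.036, -0.0, 0.001, 0.001] 
(0.5005, 0.41, 0.088) [ 34.  40. 101. -34.  19. 147.]
```

View pics/w3.png

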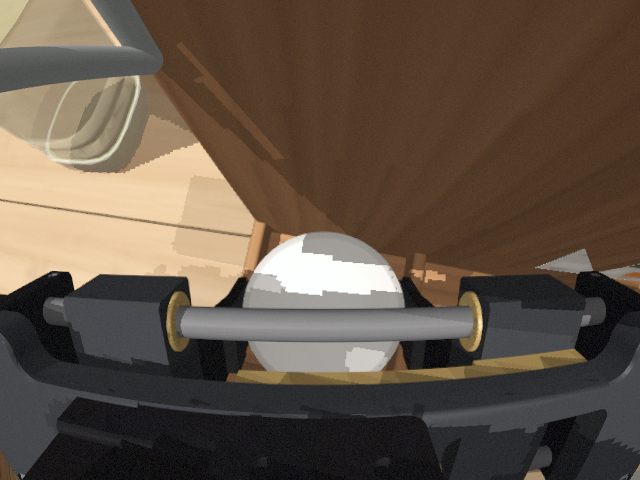

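The wrist view shows the canister lid at (323,300), centred between the cheek (255,245) and the divider (418,265). Now I'll lower, release and back out.

```bash
python3 -m pendant '[[-0.006,0.003,0.018,0,0,0,1],[-0.012,0.005,0.034,0,0,0,1],[-0.012,0.005,0.038,0,0,0,1],[-0.012,0.005,0.038,0,0,0,1]]'
python3 -m pendant '[[0,0,0,0,0,0,0.2],[0,0,0,0,0,0,-0.3],[0,0,0,0,0,0,-1],[0,0,0,0,0,0,-1],[0,0,0,0,0,0,-1],[0,0,0,0,0,0,-1],[0,0,0,0,0,0,-1]]'
python3 -c "
from s3 import *
s=readout.read_state();print(s['position']+.051*s['tcp_rot'][:,2],s['opening'],s['force'])
path([((.4995,.41,.13),8,25,1),((.42,.41,.165),8,25,1),((.41,.37,.29),8,25,1),((.41,.18,.29),4,25,1),((.415,0,.29),0,25,1),((.435,-.07,.25),-10,25,1),((.4615,-.086,.20),-15,25,1),((.4615,-.086,.135),-15,25,1),((.4615,-.086,.085),-15,25,1)])"
```

```text
time_s: 17.65
position: [0.4794, 0.407, 0.1333]
tcp_rot: [[0.898, 0.142, 0.416], [0.13, -0.99, 0.058], [0.42, 0.002, -0.908]]
force: [-0.0, -1.2, 0.6]
opening: 0.72
grasp_force: 29.9
time_s: 18.35
position: [0.4791, 0.407, 0.1329]
tcp_rot: [[0.899, 0.142, 0.415], [0.13, -0.99, 0.058], [0.419, 0.002, -0.908]]
force: [1.0, -0.5, -0.8]
opening: 0.985
grasp_force: 0.0
[0.50028432 0.41000993 0.08662327] 0.9853281954202804 [ 0.97639893 -0.51150674 -0.75070928]
((0.4995, 0.41, 0.13), 8, 25, 1) rows 1 [0.086, -0.0, -0.199, 0.0, 0.001, 0.001] 
((0.42, 0.41, 0.165), 8, 25, 1) rows 2 [-0.283, -0.055, -0.325, 0.0, 0.0, 0.0] 
((0.41, 0.37, 0.29), 8, 25, 1) rows 3 [0.194, 0.191, -0.599, 0.0, 0.0, 0.0] 
((0.41, 0.18, 0.29), 4, 25, 1) rows 4 [-0.12, 0.933, -0.056, -0.009, -0.0, 0.02] 
((0.415, 0, 0.29), 0, 25, 1) rows 4 [-0.034, 0.892, -0.016, -0.009, 0.0, 0.02] 
((0.435, -0.07, 0.25), -10, 25, 1) rows 2 [0.008, 0.331, 0.224, -0.023, -0.0, 0.05] 
((0.4615, -0.086, 0.2), -15, 25, 1) rows 2 [0.026, 0.046, 0.288, -0.012, 0.0, 0.025] 
((0.4615, -0.086, 0.135), -15, 25, 1) rows 2 [-0.137, 0.0, 0.295, 0.0, 0.0, 0.0] 
((0.4615, -0.086, 0.085), -15, 25, 1) rows 1 [-0.106, 0.0, 0.227, 0.0, 0.0, 0.0] 
(0.4995, 0.41, 0.13) [ 34.  36. 100. -28.  24. 140.]
(0.42, 0.41, 0.165) [ 40.  30. 106. -31.  26. 147.]
(0.41, 0.37, 0.29) [ 37.  16. 104. -18.  40. 130.]
(0.41, 0.18, 0.29) [ 11.   5. 118.  -6.  32. 102.]
(0.415, 0, 0.29) [-22.   1. 123.  17.  34.  56.]
(0.435, -0.07, 0.25) [-29.   8. 124.  19.  26.  56.]
(0.4615, -0.086, 0.2) [-28.  17. 124.  20.  15.  59.]
(0.4615, -0.086, 0.135) [-28.  27. 128.  82.   5.  -4.]
(0.4615, -0.086, 0.085) [-28.  36. 130. 151.  11. -73.]
```

```bash
python3 -m pendant '[[0.03,0,-0.07,0,0,0,-1],[0.06,0,-0.14,0,0,0,-1],[0.086,0,-0.199,0,0,0,-1],[0,-0.02,-0.3,0,0,0,-1],[-0.1,-0.04,-0.41,0,0,0,-1],[-0.197,-0.055,-0.524,0,0,0,-1],[-0.197,-0.055,-0.524,0,0,0,-1],[-0.197,-0.055,-0.524,0,0,0,-1]]'
python3 -m pendant '[[0.194,0.191,-0.599,0,0,0,-1],[0.194,0.191,-0.599,0,0,0,-1],[0.194,0.191,-0.599,0,0,0,-1],[0.194,0.191,-0.599,0,0,0,-1],[0.194,0.191,-0.599,0,0,0,-1]]'
python3 -m pendant '[[-0.12,0.933,-0.056,-0.009,0,0.02,-1],[-0.12,0.933,-0.056,-0.009,0,0.02,-1],[-0.12,0.933,-0.056,-0.009,0,0.02,-1],[-0.12,0.933,-0.056,-0.009,0,0.02,-1],[-0.12,0.933,-0.056,-0.009,0,0.02,-1],[-0.12,0.933,-0.056,-0.009,0,0.02,-1]]'
python3 -m pendant '[[-0.034,0.892,-0.016,-0.009,0,0.02,-1],[-0.034,0.892,-0.016,-0.009,0,0.02,-1],[-0.034,0.892,-0.016,-0.009,0,0.02,-1],[-0.034,0.892,-0.016,-0.009,0,0.02,-1],[-0.034,0.892,-0.016,-0.009,0,0.02,-1],[-0.034,0.892,-0.016,-0.009,0,0.02,-1]]'
python3 - <<'E'
from s3 import *
np.set_printoptions(precision=4,suppress=True)
for n in ('side','top'):
    im,d,W=cloud(n);np.save(n+'2.npy',W);Q=W.reshape(-1,3)
    print(n,'can',disc(W,(.5,.41),.104,.032),'jar',disc(W,(.4615,-.086),.108,.0225))
    for z0,z1 in ((.02,.07),(.11,.165)):
        m=(np.hypot(Q[:,0]-.475,Q[:,1]+.208)<.05)&(Q[:,2]>z0)&(Q[:,2]<z1);q=Q[m]
        if len(q): print(' mill',z0,len(q),q.min(0),q.max(0))
cv2.imwrite('pics/top2.png',cv2.resize(im[150:290,100:400],None,fx=2.6,fy=2.6)[:,:,::-1])
im,d,W=wcloud();print('wr jar',disc(W,(.4615,-.086),.108,.0225))
path([((.44,-.06,.25),2,25,1),((.4615,-.086,.20),2,25,1),((.4615,-.086,.137),2,25,1),((.4615,-.086,.137),-15,25,1),((.4615,-.086,.085),-15,25,1)])
E
```

```text
time_s: 19.15
position: [0.3986, 0.4071, 0.2121]
tcp_rot: [[0.898, 0.143, 0.416], [0.13, -0.99, 0.059], [0.42, 0.001, -0.907]]
force: [0.5, 0.0, 0.4]
opening: 0.997
grasp_force: 0.0
time_s: 19.65
position: [0.3904, 0.3668, 0.3371]
tcp_rot: [[0.898, 0.141, 0.416], [0.128, -0.99, 0.058], [0.42, 0.001, -0.907]]
force: [-0.1, 0.2, 0.2]
opening: 0.999
grasp_force: 0.0
time_s: 20.25
position: [0.3898, 0.1774, 0.3358]
tcp_rot: [[0.907, 0.07, 0.416], [0.064, -0.998, 0.028], [0.417, 0.001, -0.909]]
force: [0.2, 0.0, -0.7]
opening: 1.001
grasp_force: 0.0
time_s: 20.85
position: [0.3957, -0.0005, 0.3368]
tcp_rot: [[0.909, 0.002, 0.418], [0.002, -1.0, 0.002], [0.418, -0.001, -0.909]]
force: [1.2, 0.8, -0.0]
opening: 0.999
grasp_force: 0.0
side can (array([0.5083, 0.4127, 0.1029, 0.0383]), array([0.5013, 0.4136, 0.1027]), 296) jar (array([ 0.4618, -0.0832,  0.1065,  0.0255]), array([ 0.4598, -0.0798,  0.1063]), 71)
 mill 0.02 95 [ 0.448  -0.2175  0.0209] [ 0.4917 -0.1782  0.0699]
 mill 0.11 158 [ 0.4519 -0.2201  0.1101] [ 0.4991 -0.1753  0.1605]
top can (array([0.5024, 0.4066, 0.1031, 0.0332]), a
[... 341 characters left out ...]
.1073]), 1517)
((0.44, -0.06, 0.25), 2, 25, 1) rows 2 [0.021, 0.315, 0.232, 0.003, 0.002, -0.008] 
((0.4615, -0.086, 0.2), 2, 25, 1) rows 2 [-0.012, 0.134, 0.27, 0.0, 0.0, 0.0] 
((0.4615, -0.086, 0.137), 2, 25, 1) rows 2 [-0.133, 0.0, 0.285, 0.0, 0.0, 0.0] 
((0.4615, -0.086, 0.137), -15, 25, 1) rows 2 [0.004, -0.032, 0.002, -0.04, 0.0, 0.086] 
((0.4615, -0.086, 0.085), -15, 25, 1) rows 2 [-0.11, 0.0, 0.236, 0.0, 0.0, 0.0] 
(0.44, -0.06, 0.25) [-31.   9. 123.  28.  30.  35.]
(0.4615, -0.086, 0.2) [-33.  17. 123.  39.  23.  21.]
(0.4615, -0.086, 0.137) [-33.  27. 127.  70.  15. -12.]
(0.4615, -0.086, 0.137) [-28.  27. 128.  78.   5.   1.]
(0.4615, -0.086, 0.085) [-28.  36. 130. 151.  11. -73.]
```

View pics/top2.png

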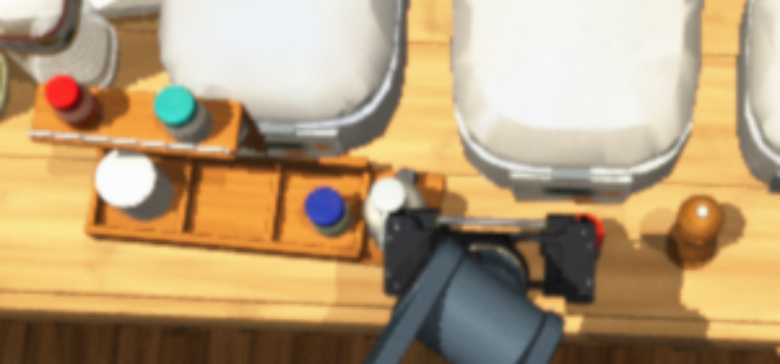

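The top crop shows the canister standing in the left bay at (125,178), the middle bay empty, and the mill at (700,215). Going for the jar.

```bash
python3 -m pendant '[[0.021,0.315,0.232,0.003,0.002,-0.008,-1],[0.021,0.315,0.232,0.003,0.002,-0.008,-1],[0.021,0.315,0.232,0.003,0.002,-0.008,-1],[0.021,0.315,0.232,0.003,0.002,-0.008,-1]]'
python3 -m pendant '[[-0.012,0.134,0.27,0,0,0,-1],[-0.012,0.134,0.27,0,0,0,-1],[-0.05,0.134,0.35,0,0,0,-1],[-0.1,0.134,0.45,0,0,0,-1],[-0.145,0.134,0.555,0,0,0,-1],[-0.145,0.134,0.555,0,0,0,-1],[-0.145,0.134,0.555,0,0,0,-1]]'
python3 -c "
from s3 import *
s=readout.read_state();print(s['position']+.051*s['tcp_rot'][:,2],s['opening'],s['joint_positions'])
im,d,W=wcloud();print('wr jar',disc(W,(.4615,-.086),.108,.0225))
path([((.462,-.085,.137),-5,25,1),((.462,-.085,.11),-10,25,1),((.462,-.085,.087),-12,25,1)])"
```

```text
time_s: 21.4
position: [0.4185, -0.0612, 0.2962]
tcp_rot: [[0.906, 0.034, 0.423], [0.031, -0.999, 0.014], [0.423, 0.0, -0.906]]
force: [-0.2, 1.2, 0.1]
opening: 0.999
grasp_force: 0.0
time_s: 22.1
position: [0.4403, -0.0869, 0.1841]
tcp_rot: [[0.905, 0.035, 0.424], [0.032, -0.999, 0.014], [0.424, 0.001, -0.906]]
force: [-0.5, 0.3, 0.1]
opening: 1.002
grasp_force: 0.0
[ 0.46191982 -0.08618203  0.13789773] 1.0015169656113083 [-33.22814136  26.69731543 127.18499367  70.34501779  15.02947322
 -12.31810461]
wr jar (array([ 0.4688, -0.0862,  0.1075,  0.0303]), array([ 0.4653, -0.0853,  0.1075]), 3071)
((0.462, -0.085, 0.137), -5, 25, 1) rows 1 [-0.002, -0.021, 0.006, -0.016, -0.001, 0.035] 
((0.462, -0.085, 0.11), -10, 25, 1) rows 1 [-0.057, -0.009, 0.123, -0.012, -0.0, 0.025] 
((0.462, -0.085, 0.087), -12, 25, 1) rows 1 [-0.049, -0.004, 0.104, -0.005, 0.0, 0.01] 
(0.462, -0.085, 0.137) [-31.  27. 128.  75.  11.  -8.]
(0.462, -0.085, 0.11) [-29.  31. 129. 116.   9. -44.]
(0.462, -0.085, 0.087) [-28.  35. 130. 142.  11. -68.]
```

```bash
python3 -m pendant '[[-0.002,-0.021,0.006,-0.016,0,0.035,-1],[-0.002,-0.021,0.006,-0.016,0,0.035,-1]]'
python3 -m pendant '[[-0.02,-0.003,0.04,-0.004,0,0.008,-1],[-0.04,-0.006,0.08,-0.008,0,0.016,-1],[-0.057,-0.009,0.123,-0.012,0,0.025,-1],[-0.057,-0.009,0.123,-0.012,0,0.025,-1],[-0.057,-0.009,0.123,-0.012,0,0.025,-1]]'
python3 -m pendant '[[-0.016,-0.001,0.035,-0.002,0,0.003,-1],[-0.033,-0.003,0.07,-0.003,0,0.006,-1],[-0.049,-0.004,0.104,-0.005,0,0.01,-1],[-0.049,-0.004,0.104,-0.005,0,0.01,-1],[-0.049,-0.004,0.104,-0.005,0,0.01,-1]]'
python3 -c "
from s3 import *
s=readout.read_state();print(s['position']+.051*s['tcp_rot'][:,2],s['opening'],s['joint_positions'],s['force'])
im,d,W=wcloud();cv2.imwrite('pics/w4.png',im[:,:,::-1])
path([((.463,-.0855,.087),-12,25,1)])"
```

```text
time_s: 22.35
position: [0.4404, -0.0831, 0.1838]
tcp_rot: [[0.901, -0.086, 0.425], [-0.077, -0.996, -0.037], [0.426, 0.001, -0.905]]
force: [-0.5, -0.3, -0.1]
opening: 1.001
grasp_force: 0.0
time_s: 22.85
position: [0.4413, -0.083, 0.1563]
tcp_rot: [[0.891, -0.173, 0.42], [-0.155, -0.985, -0.076], [0.427, 0.002, -0.904]]
force: [0.1, 0.2, 0.6]
opening: 1.001
grasp_force: 0.0
time_s: 23.35
position: [0.4413, -0.0825, 0.1334]
tcp_rot: [[0.885, -0.208, 0.417], [-0.187, -0.978, -0.091], [0.427, 0.003, -0.904]]
force: [-0.0, -0.7, -1.4]
opening: 0.999
grasp_force: 0.0
[ 0.46254324 -0.08720501  0.0872622 ] 0.9987888037751608 [-28.6591086   35.23104396 129.78371398 143.50522477  11.60650132
 -69.24880011] [-0.02121373 -0.72796424 -1.3888774 ]
((0.463, -0.0855, 0.087), -12, 25, 1) rows 1 [0.001, -0.008, 0.002, 0.001, -0.001, 0.0] 
(0.463, -0.0855, 0.087) [-28.  35. 130. 142.  11. -67.]
```

View pics/w4.png

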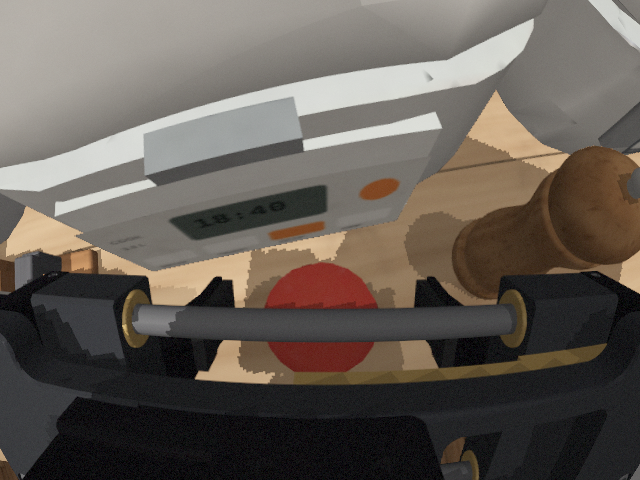

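The wrist view shows the red jar cap centred between the fingers at (322,315), with the mill clear at the right. Closing.

```bash
python3 -m pendant '[[0,-0.005,0,0,0,0,1],[0,-0.005,0,0,0,0,1],[0,-0.005,0,0,0,0,1],[0,-0.005,0,0,0,0,1],[0,-0.005,0,0,0,0,1],[0,-0.005,0,0,0,0,1],[0,-0.005,0,0,0,0,1],[0,-0.005,0,0,0,0,1]]'
python3 -c "
from s3 import *
s=readout.read_state();print(s['position']+.051*s['tcp_rot'][:,2],s['opening'],s['joint_positions'],s['force'])
path([((.462,-.085,.11),-10,25,1),((.462,-.085,.14),-5,25,1),((.455,-.08,.16),2,25,1),((.43,-.06,.305),2,25,1),((.415,.10,.305),4,25,1),((.41,.26,.30),6,25,1),((.413,.31,.22),8,25,1),((.413,.31,.157),8,25,1),((.4975,.31,.157),8,25,1),((.4975,.31,.098),8,25,1)])"
```

```text
time_s: 24.2
position: [0.4411, -0.0816, 0.1328]
tcp_rot: [[0.885, -0.21, 0.415], [-0.189, -0.978, -0.092], [0.425, 0.003, -0.905]]
force: [-0.4, -0.3, 0.6]
opening: 0.504
grasp_force: 30.0
[ 0.46226573 -0.08629649  0.08666508] 0.503712217066398 [-28.49717907  35.30359117 129.80217373 144.09171158  11.56362802
 -69.59357214] [-0.36485272 -0.28698082  0.60503669]
((0.462, -0.085, 0.11), -10, 25, 1) rows 1 [0.048, -0.001, -0.107, 0.006, -0.001, -0.01] 
((0.462, -0.085, 0.14), -5, 25, 1) rows 1 [0.064, 0.009, -0.136, 0.012, 0.0, -0.025] 
((0.455, -0.08, 0.16), 2, 25, 1) rows 1 [0.009, -0.009, -0.106, 0.016, 0.0, -0.035] 
((0.43, -0.06, 0.305), 2, 25, 1) rows 3 [0.196, -0.104, -0.708, 0.0, 0.0, 0.0] 
((0.415, 0.1, 0.305), 4, 25, 1) rows 4 [-0.043, -0.798, -0.02, 0.005, -0.0, -0.01] 
((0.41, 0.26, 0.3), 6, 25, 1) rows 4 [0.017, -0.796, 0.036, 0.005, 0.0, -0.01] 
((0.413, 0.31, 0.22), 8, 25, 1) rows 2 [-0.132, -0.243, 0.38, 0.005, 0.0, -0.01] 
((0.413, 0.31, 0.157), 8, 25, 1) rows 2 [-0.133, 0.0, 0.285, 0.0, 0.0, 0.0] 
((0.4975, 0.31, 0.157), 8, 25, 1) rows 2 [0.379, 0.059, 0.177, 0.0, 0.0, 0.0] 
((0.4975, 0.31, 0.098), 8, 25, 1) rows 2 [-0.125, 0.0, 0.267, 0.0, 0.0, 0.0] 
(0.462, -0.085, 0.11) [-29.  31. 129. 116.   9. -44.]
(0.462, -0.085, 0.14) [-31.  26. 127.  72.  11.  -5.]
(0.455, -0.08, 0.16) [-33.  23. 127.  57.  17.   1.]
(0.43, -0.06, 0.305) [-32.   2. 119.  22.  40.  42.]
(0.415, 0.1, 0.305) [ -4.   1. 120.   6.  35.  78.]
(0.41, 0.26, 0.3) [ 24.   8. 112. -12.  36. 116.]
(0.413, 0.31, 0.22) [ 29.  19. 114. -21.  25. 129.]
(0.413, 0.31, 0.157) [ 29.  26. 118. -36.  15. 144.]
(0.4975, 0.31, 0.157) [ 24.  30. 109. -22.  19. 126.]
(0.4975, 0.31, 0.098) [ 24.  36. 111. -38.  11. 142.]
```

```bash
python3 -m pendant '[[0.016,0,-0.035,0.002,0,-0.003,1],[0.032,0,-0.07,0.004,0,-0.006,1],[0.048,-0.001,-0.107,0.006,-0.001,-0.01,1],[0.048,-0.001,-0.107,0.006,-0.001,-0.01,1],[0.048,-0.001,-0.107,0.006,-0.001,-0.01,1]]'
python3 -m pendant '[[0.02,0.003,-0.045,0.004,0,-0.008,1],[0.04,0.006,-0.09,0.008,0,-0.016,1],[0.064,0.009,-0.136,0.012,0,-0.025,1],[0.064,0.009,-0.136,0.012,0,-0.025,1],[0.064,0.009,-0.136,0.012,0,-0.025,1]]'
python3 -m pendant '[[0.004,-0.004,-0.05,0.008,0,-0.017,1],[0.009,-0.009,-0.106,0.016,0,-0.035,1],[0.009,-0.009,-0.106,0.016,0,-0.035,1],[0.009,-0.009,-0.106,0.016,0,-0.035,1]]'
python3 -m pendant '[[0.05,-0.026,-0.17,0,0,0,1],[0.1,-0.05,-0.35,0,0,0,1],[0.15,-0.08,-0.53,0,0,0,1],[0.196,-0.104,-0.708,0,0,0,1],[0.196,-0.104,-0.708,0,0,0,1],[0.196,-0.104,-0.708,0,0,0,1]]'
python3 -c "
from s3 import *
s=readout.read_state();print(s['position']+.051*s['tcp_rot'][:,2],s['opening'],s['joint_positions'])
path([((.415,.10,.305),4,25,1),((.41,.26,.30),6,25,1),((.413,.31,.22),8,25,1),((.413,.31,.157),8,25,1)])"
```

```text
time_s: 24.7
position: [0.4407, -0.0813, 0.1563]
tcp_rot: [[0.892, -0.175, 0.416], [-0.159, -0.985, -0.073], [0.423, -0.001, -0.906]]
force: [0.1, -0.2, -0.8]
opening: 0.504
grasp_force: 30.0
time_s: 25.2
position: [0.4406, -0.0831, 0.1865]
tcp_rot: [[0.902, -0.088, 0.422], [-0.081, -0.996, -0.035], [0.423, -0.002, -0.906]]
force: [0.0, 0.7, -1.2]
opening: 0.506
grasp_force: 30.0
time_s: 25.6
position: [0.4334, -0.0807, 0.206]
tcp_rot: [[0.906, 0.031, 0.423], [0.027, -1.0, 0.015], [0.423, -0.002, -0.906]]
force: [-0.5, -0.3, -1.2]
opening: 0.506
grasp_force: 30.0
time_s: 26.2
position: [0.4085, -0.0602, 0.3512]
tcp_rot: [[0.905, 0.034, 0.424], [0.03, -0.999, 0.016], [0.424, -0.002, -0.906]]
force: [-0.0, 0.7, -2.2]
opening: 0.507
grasp_force: 30.0
[ 0.43008676 -0.05937732  0.30503401] 0.5067175431703225 [-32.34637885   1.50784346 119.02795627  21.76045314  40.432919
  41.45256812]
((0.415, 0.1, 0.305), 4, 25, 1) rows 4 [-0.044, -0.796, -0.019, 0.004, -0.001, -0.011] 
((0.41, 0.26, 0.3), 6, 25, 1) rows 4 [0.017, -0.796, 0.036, 0.005, 0.0, -0.01] 
((0.413, 0.31, 0.22), 8, 25, 1) rows 2 [-0.132, -0.243, 0.38, 0.005, 0.0, -0.01] 
((0.413, 0.31, 0.157), 8, 25, 1) rows 2 [-0.133, 0.0, 0.285, 0.0, 0.0, 0.0] 
(0.415, 0.1, 0.305) [ -4.   1. 120.   6.  35.  78.]
(0.41, 0.26, 0.3) [ 24.   8. 112. -12.  36. 116.]
(0.413, 0.31, 0.22) [ 29.  19. 114. -21.  25. 129.]
(0.413, 0.31, 0.157) [ 29.  26. 118. -36.  15. 144.]
```

```bash
python3 -m pendant '[[-0.01,-0.2,-0.005,0.001,0,-0.003,1],[-0.02,-0.4,-0.01,0.002,0,-0.005,1],[-0.03,-0.6,-0.015,0.003,0,-0.008,1],[-0.044,-0.796,-0.019,0.004,-0.001,-0.011,1],[-0.044,-0.796,-0.019,0.004,-0.001,-0.011,1],[-0.044,-0.796,-0.019,0.004,-0.001,-0.011,1],[-0.044,-0.796,-0.019,0.004,-0.001,-0.011,1]]'
python3 -m pendant '[[0.004,-0.2,0.009,0.001,0,-0.003,1],[0.008,-0.4,0.018,0.002,0,-0.005,1],[0.012,-0.6,0.027,0.004,0,-0.008,1],[0.017,-0.796,0.036,0.005,0,-0.01,1],[0.017,-0.796,0.036,0.005,0,-0.01,1],[0.017,-0.796,0.036,0.005,0,-0.01,1],[0.017,-0.796,0.036,0.005,0,-0.01,1]]'
python3 -c "
from s3 import *
s=readout.read_state();print(s['position']+.051*s['tcp_rot'][:,2])
path([((.413,.31,.22),8,25,1),((.413,.31,.157),8,25,1)])"
```

```text
time_s: 26.9
position: [0.3936, 0.0974, 0.3498]
tcp_rot: [[0.907, 0.069, 0.416], [0.063, -0.998, 0.027], [0.417, 0.001, -0.909]]
force: [-0.2, -0.3, -1.7]
opening: 0.502
grasp_force: 30.0
time_s: 27.6
position: [0.3891, 0.2554, 0.3451]
tcp_rot: [[0.904, 0.101, 0.416], [0.092, -0.995, 0.041], [0.418, 0.001, -0.908]]
force: [-0.7, 0.3, -1.3]
opening: 0.503
grasp_force: 30.0
[0.41028042 0.25745291 0.29879227]
((0.413, 0.31, 0.22), 8, 25, 1) rows 2 [-0.129, -0.256, 0.374, 0.006, 0.002, -0.011] 
((0.413, 0.31, 0.157), 8, 25, 1) rows 2 [-0.133, 0.0, 0.285, 0.0, 0.0, 0.0] 
(0.413, 0.31, 0.22) [ 29.  19. 114. -21.  25. 129.]
(0.413, 0.31, 0.157) [ 29.  26. 118. -36.  15. 144.]
```

```bash
python3 -m pendant '[[-0.04,-0.08,0.12,0.002,0,-0.004,1],[-0.08,-0.17,0.25,0.004,0.001,-0.008,1],[-0.129,-0.256,0.374,0.006,0.002,-0.011,1],[-0.129,-0.256,0.374,0.006,0.002,-0.011,1],[-0.129,-0.256,0.374,0.006,0.002,-0.011,1]]'
python3 -m pendant '[[-0.045,0,0.095,0,0,0,1],[-0.09,0,0.19,0,0,0,1],[-0.133,0,0.285,0,0,0,1],[-0.133,0,0.285,0,0,0,1],[-0.133,0,0.285,0,0,0,1]]'
python3 -c "
from s3 import *
s=readout.read_state();print(s['position']+.051*s['tcp_rot'][:,2],s['joint_positions'])
path([((.4975,.31,.157),8,25,1),((.4975,.31,.106),8,25,1),((.4975,.31,.098),8,25,1)])"
```

```text
time_s: 28.1
position: [0.3917, 0.3073, 0.2666]
tcp_rot: [[0.897, 0.141, 0.42], [0.127, -0.99, 0.06], [0.424, -0.001, -0.906]]
force: [0.5, 0.1, -0.1]
opening: 0.503
grasp_force: 30.0
time_s: 28.6
position: [0.3924, 0.3083, 0.2054]
tcp_rot: [[0.895, 0.142, 0.423], [0.127, -0.99, 0.062], [0.427, -0.002, -0.904]]
force: [0.2, 0.3, -0.9]
opening: 0.503
grasp_force: 30.0
[0.41396341 0.31152111 0.15924847] [ 29.56183522  26.20394843 117.50253589 -35.79012637  15.30465637
 144.38321151]
((0.4975, 0.31, 0.157), 8, 25, 1) rows 2 [0.369, 0.066, 0.186, -0.001, -0.002, 0.0] 
((0.4975, 0.31, 0.106), 8, 25, 1) rows 2 [-0.108, 0.0, 0.231, 0.0, 0.0, 0.0] 
((0.4975, 0.31, 0.098), 8, 25, 1) rows 1 [-0.017, 0.0, 0.036, 0.0, 0.0, 0.0] 
(0.4975, 0.31, 0.157) [ 24.  30. 109. -22.  19. 126.]
(0.4975, 0.31, 0.106) [ 24.  35. 111. -35.  12. 139.]
(0.4975, 0.31, 0.098) [ 24.  36. 111. -38.  11. 142.]
```

```bash
python3 -m pendant '[[0.09,0.017,0.048,0,0,0,1],[0.185,0.033,0.095,0,0,0,1],[0.28,0.055,0.143,-0.001,-0.001,0,1],[0.369,0.073,0.186,-0.001,-0.002,0,1],[0.369,0.073,0.186,-0.001,-0.002,0,1],[0.369,0.073,0.186,-0.001,-0.002,0,1]]'
python3 -m pendant '[[-0.025,0,0.055,0,0,0,1],[-0.05,0,0.11,0,0,0,1],[-0.08,0,0.17,0,0,0,1],[-0.108,0,0.231,0,0,0,1],[-0.108,0,0.231,0,0,0,1],[-0.108,0,0.231,0,0,0,1]]'
python3 -c "
from s3 import *
s=readout.read_state();print(s['position']+.051*s['tcp_rot'][:,2],s['force'])
im,d,W=wcloud();cv2.imwrite('pics/w5.png',im[:,:,::-1])
path([((.4975,.309,.0985),8,25,1)])"
```

```text
time_s: 29.2
position: [0.4728, 0.3045, 0.2009]
tcp_rot: [[0.902, 0.138, 0.41], [0.127, -0.99, 0.055], [0.413, 0.003, -0.911]]
force: [-2.4, -3.8, -11.3]
opening: 0.509
grasp_force: 33.0
time_s: 29.8
position: [0.4764, 0.3067, 0.1524]
tcp_rot: [[0.897, 0.143, 0.419], [0.129, -0.99, 0.06], [0.423, 0.0, -0.906]]
force: [-0.3, 1.0, -1.3]
opening: 0.505
grasp_force: 30.0
[0.49777074 0.30981193 0.10622166] [-0.31667593  1.0243963  -1.3015485 ]
((0.4975, 0.309, 0.0985), 8, 25, 1) rows 1 [-0.018, 0.004, 0.035, -0.0, -0.0, 0.001] 
(0.4975, 0.309, 0.0985) [ 24.  36. 111. -38.  11. 142.]
```

View pics/w5.png

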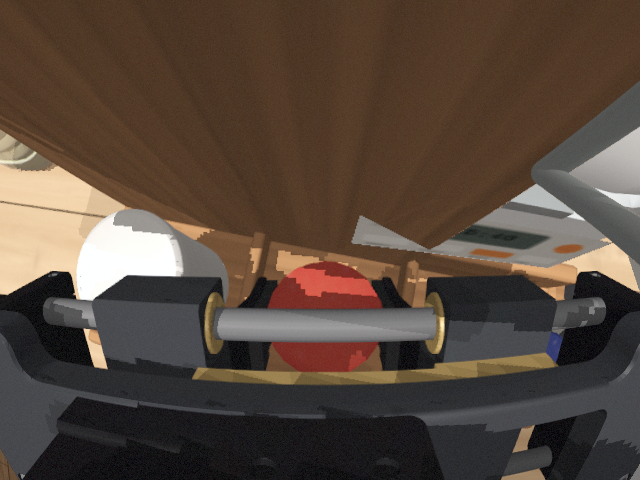

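The wrist view shows the red cap at (325,315), centred between the dividers at (258,250) and (410,265), with the canister undisturbed at left (150,260). The upper body touched the shelf edge lightly at the higher entry level (about 11 N), so I'll leave low and straight back.

```bash
python3 -m pendant '[[-0.009,0.002,0.018,0,0,0,1],[-0.018,0.004,0.034,0,0,0,1],[-0.018,0.004,0.038,0,0,0,1],[-0.018,0.004,0.038,0,0,0,1]]'
python3 -m pendant '[[0,0,0,0,0,0,0.2],[0,0,0,0,0,0,-0.1],[0,0,0,0,0,0,-0.5],[0,0,0,0,0,0,-0.5],[0,0,0,0,0,0,-0.5],[0,0,0,0,0,0,-0.5]]'
python3 -c "
from s3 import *
s=readout.read_state();g=s['position']+.051*s['tcp_rot'][:,2];print(g,s['force'],s['opening'])
path([((g[0]-.0975,g[1]-.0137,g[2]),8,25,1),((.40,.25,.29),6,25,1)])"
```

```text
time_s: 30.25
position: [0.4759, 0.3061, 0.1447]
tcp_rot: [[0.896, 0.143, 0.42], [0.13, -0.99, 0.061], [0.424, -0.0, -0.906]]
force: [-4.6, -0.8, 13.2]
opening: 0.503
grasp_force: 30.0
time_s: 30.85
position: [0.4751, 0.3054, 0.1421]
tcp_rot: [[0.899, 0.142, 0.415], [0.13, -0.99, 0.058], [0.419, 0.001, -0.908]]
force: [-0.4, -0.3, -0.4]
opening: 0.736
grasp_force: 0.0
[0.49624664 0.3083686  0.09577144] [-0.36012554 -0.29821484 -0.4170782 ] 0.7364472971831231
((np.float64(0.39874664055184394), np.float64(0.2946686025494074), np.float64(0.09577144430101818)), 8, 25, 1) rows 2 [-0.448, -0.001, -0.206, 0.0, 0.001, 0.001] 
((0.4, 0.25, 0.29), 6, 25, 1) rows 4 [0.388, 0.218, -0.891, -0.005, -0.0, 0.01] 
((np.float64(0.39874664055184394), np.float64(0.2946686025494074), np.float64(0.09577144430101818)), 8, 25, 1) NO IK
(0.4, 0.25, 0.29) [ 23.   8. 115. -13.  34. 116.]
```

```bash
python3 -c "
from s3 import *
path([((.475,.3055,.105),8,25,1),((.445,.301,.125),8,25,1),((.42,.298,.17),8,25,1),((.40,.25,.29),6,25,1)])"
```

```text
((0.475, 0.3055, 0.105), 8, 25, 1) rows 1 [-0.079, -0.001, -0.087, 0.0, 0.001, 0.001] 
((0.445, 0.301, 0.125), 8, 25, 1) rows 1 [-0.095, 0.001, -0.155, 0.0, 0.0, 0.0] 
((0.42, 0.298, 0.17), 8, 25, 1) rows 2 [-0.019, -0.003, -0.257, 0.0, 0.0, 0.0] 
((0.4, 0.25, 0.29), 6, 25, 1) rows 3 [0.134, 0.22, -0.6, -0.005, -0.0, 0.01] 
(0.475, 0.3055, 0.105) [ 25.  35. 114. -43.  11. 148.]
(0.445, 0.301, 0.125) [ 26.  31. 117. -43.  11. 149.]
(0.42, 0.298, 0.17) [ 27.  25. 117. -30.  16. 137.]
(0.4, 0.25, 0.29) [ 23.   8. 115. -13.  34. 116.]
```

```bash
python3 -m pendant '[[-0.04,0,-0.043,0,0,0,-0.5],[-0.079,-0.001,-0.087,0,0.001,0.001,-0.5],[-0.125,0,-0.165,0,0.001,0.001,-0.5],[-0.174,0,-0.242,0,0.001,0.001,-0.5],[-0.18,-0.002,-0.37,0,0.001,0.001,-0.5],[-0.193,-0.003,-0.499,0,0.001,0.001,-0.5],[-0.193,-0.003,-0.499,0,0.001,0.001,-0.5],[-0.193,-0.003,-0.499,0,0.001,0.001,-0.5]]'
python3 -m pendant '[[0.134,0.22,-0.6,-0.005,0,0.01,0],[0.134,0.22,-0.6,-0.005,0,0.01,0.5],[0.134,0.22,-0.6,-0.005,0,0.01,1],[0.134,0.22,-0.6,-0.005,0,0.01,1],[0.134,0.22,-0.6,-0.005,0,0.01,1],[0.134,0.22,-0.6,-0.005,0,0.01,1]]'
python3 - <<'E'
from s3 import *
np.set_printoptions(precision=4,suppress=True)
s=readout.read_state();print(s['position'],s['joint_positions'])
for n in ('side','top'):
    im,d,W=cloud(n);np.save(n+'3.npy',W)
    print(n,'can',disc(W,(.5,.41),.104,.032),'jar',disc(W,(.4975,.309),.120,.0225))
    cv2.imwrite('pics/'+n+'3.png',im[:,:,::-1]);
    Q=W.reshape(-1,3);m=(np.hypot(Q[:,0]-.478,Q[:,1]-.115)<.022)&(abs(Q[:,2]-.186)<.006);q=Q[m];print('pump',len(q),q.min(0),q.max(0),q.mean(0)) if m.any() else 0
im,d,W=wcloud();Q=W.reshape(-1,3);m=(np.hypot(Q[:,0]-.478,Q[:,1]-.115)<.07)&(abs(Q[:,2]-.186)<.008);q=Q[m];
if m.any(): print('pump w',len(q),q.min(0),q.max(0),q.mean(0),look_for('pump_top','wrist'))
a=cv2.imread('pics/side3.png')[210:400,190:380];b=cv2.imread('pics/top3.png')[150:280,100:300]
cv2.imwrite('pics/c3.png',np.hstack([cv2.resize(a,(400,400)),cv2.resize(b,(400,400))]))
# IK for pressing: tool down, fingertips closed
for a in (-20,0,20,40):
    for fl in (0,1):
        for q in ikf((.478,.115,.20),a,0,fl,[s['joint_positions'],[10,30,110,0,40,-60],[10,30,110,0,40,60]],.07): print(a,fl,q.round(0))
E
```

```text
time_s: 31.65
position: [0.3991, 0.2954, 0.217]
tcp_rot: [[0.897, 0.139, 0.42], [0.126, -0.99, 0.059], [0.424, -0.0, -0.906]]
force: [0.1, -0.7, -0.6]
opening: 0.749
grasp_force: 0.0
time_s: 32.25
position: [0.3786, 0.2477, 0.335]
tcp_rot: [[0.903, 0.104, 0.418], [0.095, -0.995, 0.042], [0.42, 0.002, -0.908]]
force: [0.8, 0.3, -0.8]
opening: 0.293
grasp_force: 0.0
[0.3786 0.2477 0.335 ] [ 22.7603   8.032  114.6176 -12.6759  34.1594 115.816 ]
side can (array([0.5088, 0.4102, 0.1028, 0.0382]), array([0.5026, 0.4136, 0.1027]), 302) jar (array([0.4971, 0.3119, 0.1187, 0.0243]), array([0.4945, 0.3134, 0.1186]), 124)
pump 58 [0.4563 0.1016 0.18  ] [0.4934 0.1368 0.1884] [0.4753 0.1207 0.1846]
top can (array([0.5011, 0.4065, 0.1033, 0.0328]), array([0.5012, 0.4072, 0.1034]), 335) jar (array([0.4963, 0.3063, 0.1192, 0.0237]), array([0.495 , 0.3065, 0.1193]), 173)
pump 126 [0.4591 0.0977 0.1804] [0.4927 0.1307 0.191 ] [0.476  0.1147 0.1852]
pump w 1848 [0.4262 0.0999 0.1781] [0.493  0.1347 0.1875] [0.4668 0.1188 0.1842] [{'extent': [480.1, 207.6, 520.7, 291.3], 'conf': 0.88}]
-20 0 [  0.  22. 102.  -0.  56. -70.]
-20 1 [  0.  22. 102.  -0.  56. 110.]
0 0 [  0.  22. 102.   0.  56. -90.]
0 1 [  0.  22. 102.  -0.  56.  90.]
20 0 [   0.   22.  102.    0.   56. -110.]
20 1 [  0.  22. 102.  -0.  56.  70.]
40 0 [   0.   22.  102.   -0.   56. -130.]
40 1 [  0.  22. 102.  -0.  56.  50.]
```

View pics/c3.png

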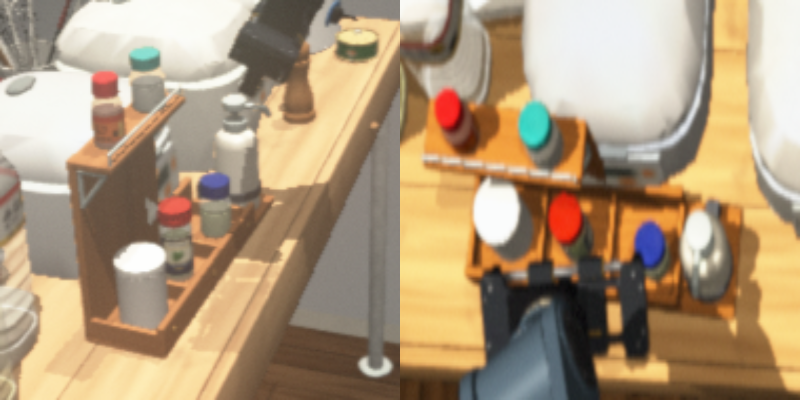

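The crops show the canister at (500,210) and the jar at (567,220), both upright behind the lip, and the pump clear. Now I'll check clearance for the press.

Run:
```python
from s3 import *
Q=np.vstack([np.load(n+'.npy').reshape(-1,3) for n in ('side','top')])
for y in np.arange(0,.24,.03):
    m=(abs(Q[:,1]-y)<.015)&(Q[:,2]>.19)&(Q[:,0]>.40)&(Q[:,0]<.62);q=Q[m]
    print(round(y,2),'minx z>.19',q[:,0].min().round(3) if m.any() else None)
for t in (0,12): 
    for z in (.215,.18,.172):
        print(t,z,[q.round(0) for q in ikf((.476,.116,z),0,t,1,[readout.read_state()['joint_positions']],.07)])
import h
o=h.pose
h.pose=lambda g,a,t,off=.07,flip=0:o(g,a,t,.07,flip)
h.plan([((.42,.14,.27),2,12,1),((.476,.116,.21),0,12,1),((.476,.116,.19),0,12,1),((.476,.116,.172),0,12,1)])
```

```text
0.0 minx z>.19 0.516
0.03 minx z>.19 0.527
0.06 minx z>.19 0.556
0.09 minx z>.19 0.466
0.12 minx z>.19 0.457
0.15 minx z>.19 0.569
0.18 minx z>.19 0.4
0.21 minx z>.19 0.4
0 0.215 [array([  1.,  20., 102.,  -0.,  58.,  91.])]
0 0.18 [array([  1.,  23., 104.,  -0.,  53.,  91.])]
0 0.172 [array([  1.,  24., 104.,  -0.,  52.,  91.])]
12 0.215 [array([  1.,  16., 110.,  -0.,  42.,  91.])]
12 0.18 [array([  1.,  20., 112.,  -0.,  36.,  91.])]
12 0.172 [array([  1.,  21., 113.,  -0.,  34.,  91.])]
((0.42, 0.14, 0.27), 2, 12, 1) rows 3 [0.076, 0.554, 0.019, -0.006, -0.071, 0.021] 
((0.476, 0.116, 0.21), 0, 12, 1) rows 2 [0.207, 0.127, 0.351, -0.002, -0.0, 0.011] 
((0.476, 0.116, 0.19), 0, 12, 1) rows 1 [-0.021, 0.0, 0.098, 0.0, 0.0, 0.0] 
((0.476, 0.116, 0.172), 0, 12, 1) rows 1 [-0.019, 0.0, 0.088, 0.0, 0.0, 0.0]
```

```bash
python3 -m pendant '[[0.038,0.277,0.01,-0.003,-0.035,0.01,1],[0.076,0.554,0.019,-0.006,-0.071,0.021,1],[0.076,0.554,0.019,-0.006,-0.071,0.021,1],[0.076,0.554,0.019,-0.006,-0.071,0.021,1],[0.076,0.554,0.019,-0.006,-0.071,0.021,1]]'
python3 -m pendant '[[0.1,0.06,0.17,-0.001,0,0.005,1],[0.207,0.127,0.351,-0.002,0,0.011,1],[0.207,0.127,0.351,-0.002,0,0.011,1],[0.207,0.127,0.351,-0.002,0,0.011,1],[0.207,0.127,0.351,-0.002,0,0.011,1]]'
python3 - <<'E'
from s3 import *
import h
o=h.pose
h.pose=lambda g,a,t,off=.07,flip=0:o(g,a,t,.07,flip)
s=readout.read_state();print(s['position']+.07*s['tcp_rot'][:,2],s['force'],s['opening'])
im,d,W=wcloud();Q=W.reshape(-1,3);m=(np.hypot(Q[:,0]-.476,Q[:,1]-.116)<.03)&(abs(Q[:,2]-.186)<.006);q=Q[m];print(len(q),q.min(0),q.max(0))
h.plan([((.476,.116,.193),0,12,1),((.476,.116,.178),0,12,1)])
E
```

```text
time_s: 32.95
position: [0.4052, 0.1394, 0.3392]
tcp_rot: [[0.977, 0.035, 0.21], [0.034, -0.999, 0.01], [0.21, -0.002, -0.978]]
force: [0.1, -0.0, -0.7]
opening: 0.006
grasp_force: 0.0
time_s: 33.45
position: [0.4607, 0.1173, 0.2804]
tcp_rot: [[0.977, 0.003, 0.211], [0.002, -1.0, 0.004], [0.211, -0.004, -0.977]]
force: [-0.3, 0.1, -0.0]
opening: 0.004
grasp_force: 0.0
[0.47548155 0.1175808  0.21198901] [-0.30147494  0.14885352 -0.00280314] 0.0042109900811395685
1094 [0.48001705 0.09983625 0.18018015] [0.49349039 0.13324059 0.18785444]
((0.476, 0.116, 0.193), 0, 12, 1) rows 1 [-0.018, 0.006, 0.096, -0.001, -0.001, 0.001] 
((0.476, 0.116, 0.178), 0, 12, 1) rows 1 [-0.016, 0.0, 0.073, 0.0, 0.0, 0.0]
```

```bash
python3 -m pendant '[[-0.018,0.006,0.096,0,0,0,1],[-0.025,0.006,0.127,0,0,0,1],[-0.031,0.006,0.147,0,0,0,1],[-0.035,0.006,0.166,0,0,0,1],[-0.037,0.006,0.176,0,0,0,1],[-0.037,0.006,0.176,0,0,0,1]]'
python3 -m pendant '[[-0.002,0,0.01,0,0,0,1],[-0.002,0,0.01,0,0,0,1],[-0.002,0,0.01,0,0,0,1]]'
```

```text
time_s: 34.1
position: [0.4616, 0.1155, 0.2447]
tcp_rot: [[0.977, 0.001, 0.212], [0.0, -1.0, 0.004], [0.212, -0.004, -0.977]]
force: [-2.8, 2.1, 6.4]
opening: 0.01
grasp_force: 3.3
time_s: 34.4
position: [0.4616, 0.1155, 0.2439]
tcp_rot: [[0.977, 0.001, 0.213], [0.0, -1.0, 0.004], [0.213, -0.004, -0.977]]
force: [-5.8, 0.7, 15.1]
opening: 0.007
grasp_force: 7.6
```

```bash
python3 -m pendant '[[-0.001,0,0.006,0,0,0,1],[-0.001,0,0.006,0,0,0,1],[-0.001,0,0.006,0,0,0,1]]'
python3 -m pendant '[[0.015,0,-0.08,0,0,0,1],[0.035,0,-0.18,0,0,0,1],[0.06,0,-0.3,0,0,0,1],[0.08,0,-0.45,0,0,0,1],[-0.05,0,-0.6,0,0,0,1],[-0.15,0,-0.7,0,0,0,1],[-0.15,0,-0.7,0,0,0,1],[-0.15,0,-0.7,0,0,0,1]]'
python3 - <<'E'
from s3 import *
for n in ('side','top'):
    im,d,W=cloud(n)
    print(n,'can',disc(W,(.5,.41),.104,.032),'jar',disc(W,(.4975,.309),.120,.0225),'pump',disc(W,(.476,.116),.186,.018),'small',disc(W,(.481,.192),.097,.023))
    cv2.imwrite('pics/'+n+'4.png',im[:,:,::-1])
a=cv2.imread('pics/side4.png')[210:400,190:380];b=cv2.imread('pics/top4.png')[150:300,100:500]
cv2.imwrite('pics/c4.png',np.hstack([cv2.resize(a,(300,300)),cv2.resize(b,(500,300))]))
E
```

```text
time_s: 34.7
position: [0.4616, 0.1155, 0.2436]
tcp_rot: [[0.977, 0.001, 0.214], [0.001, -1.0, 0.004], [0.214, -0.004, -0.977]]
force: [-8.5, 0.9, 23.7]
opening: 0.003
grasp_force: 12.1
time_s: 35.5
position: [0.4033, 0.1146, 0.372]
tcp_rot: [[0.977, 0.001, 0.214], [0.0, -1.0, 0.004], [0.214, -0.003, -0.977]]
force: [-0.4, 0.2, -0.3]
opening: 0.0
grasp_force: 0.0
side can (array([0.5075, 0.4102, 0.1025, 0.0395]), array([0.5021, 0.4142, 0.1026]), 308) jar (array([0.4975, 0.3112, 0.119 , 0.0242]), array([0.4944, 0.3135, 0.1187]), 124) pump (array([0.4682, 0.1194, 0.1839, 0.0248]), array([0.4721, 0.1218, 0.1838]), 73) small (array([0.4809, 0.1878, 0.0949, 0.0325]), array([0.4806, 0.1987, 0.095 ]), 92)
top can (array([0.5027, 0.4062, 0.1028, 0.0333]), array([0.5017, 0.4063, 0.1031]), 342) jar (array([0.4948, 0.3079, 0.1187, 0.0232]), array([0.4954, 0.3074, 0.1191]), 174) pump (None, 1) small (None, 0)
```

View pics/c4.png

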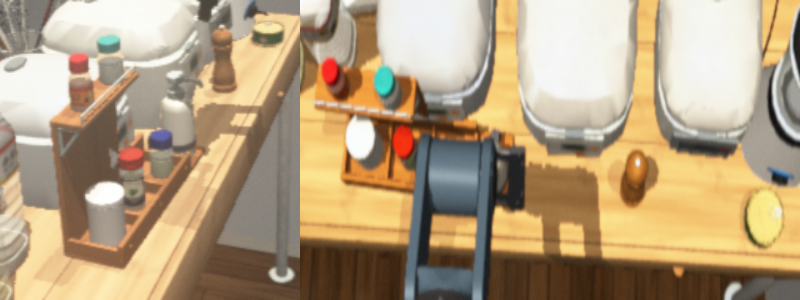

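The canister and jar stand in their bays at (105,210) and (132,175). The pump head is back up at (180,85) and nothing else has moved, so I'm handing in.

```bash
python3 -c "
from rig import bot
print(bot.hand_in())"
```

```text
the job is handed in; nothing more can be done
None
```

The job is handed in at about 35.6 s: the canister stands in the left-hand bay, the jar in the middle bay, and the pump was then pressed to its stop and sprang back up; the gripper's upper body seems to have brushed the shelf edge twice on entry (about 12 N), and my first, failed grasp pinched the canister's edge without tipping it.

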